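Make up the supper caddy and the breakfast stand

TASK

Make up the two table sets from the stock on the counter. First stand the glass measuring jug in the middle of the round trivet, so that you can get at the honey jar behind it; then put the pepper mill in the wide pocket and the salt shaker in the narrow pocket of the bamboo caddy, and the sugar pourer in the wide cup and the honey jar in the narrow cup of the steel cruet stand, all upright and down on the bottom. Leave the ramekin and the egg cup where they are.

Things in the scene. Friction and masses are not known exactly. Their poses are not given: they have to be found in the camera images.
- jug: Slim clear-glass measuring jug, open top, 120 mm tall, 60 mm across at the foot and 66 mm at the rim (65 mm at 90 mm height), wall 3 mm, about 0.3 kg, with short white graduation marks. Origin: centre of the underside, z up. Its glass handle sticks out along its -x axis to 61 mm from the axis, between 29 and 113 mm height; grip the body along its y axis, clear of the handle. It stands directly in front (robot side) of the honey jar, a few mm from it. Loose.
- honey_jar: Squat round amber-glass jar with a flat steel lid, 48 mm across (lid 47 mm), 75 mm tall, lid from 62 mm up, about 0.24 kg. Origin: centre of the underside, z up. Stands right behind the jug. Loose.
- sugar_pourer: Round greyish-glass sugar pourer, 62 mm across, glass up to 88 mm, then a steel cone lid (64 mm across at its edge, 88 to 96 mm) with a short pouring tube, 118 mm tall in all, about 0.36 kg. Origin: centre of the underside, z up. Loose.
- pepper_mill: Orange turned pepper mill, foot 54 mm across, waist 38 mm, round head 44 mm across with straight sides from 104 to 130 mm height, 146 mm tall in all, about 0.22 kg. Best gripped by the head. Origin: centre of the underside, z up. Loose.
- salt_shaker: Small white ceramic salt shaker with a steel dome cap: 44 mm across at the foot, 40 mm at 60 mm height, cap 41 mm across from 60 to 72 mm, 83 mm tall, about 0.14 kg. Origin: centre of the underside, z up. Loose.
- bamboo_caddy: Fixed bamboo caddy, 92 mm (its x) by 188 mm (its y), walls 6 mm thick and 38 mm high, floor 6 mm thick. Origin: centre of the underside, z up. Two pockets with a narrow 22 mm napkin slot between them that stays empty. Wide pocket: 80 by 80 mm inside, centre at (0, +48 mm). Narrow pocket: 80 mm (x) by 62 mm (y) inside, centre at (0, -57 mm).
- cruet_stand: Fixed stainless steel cruet stand: two round open cups, rims 32 mm high, walls 2.5 mm, floors 6 mm above the counter, joined by a base strip, with a thin carrying post ending in a small loop, 91 mm high, at (0, -5 mm) between them. Origin: underside, between the cups, z up. Wide cup: 84 mm inside diameter, centre at (0, +56 mm). Narrow cup: 68 mm inside diameter, centre at (0, -60 mm).
- trivet: Fixed round grey silicone trivet, 120 mm across, 8 mm thick, with a small hanging loop at its edge. Origin: centre of the underside, z up.
- ramekin: Small white ceramic bowl, 56 mm across, 30 mm high. Origin: centre of the underside. Loose bystander, stays where it is.
- egg_cup: Small bamboo egg cup, 42 mm across, 45 mm high. Origin: centre of the underside. Loose bystander, stays where it is.
There are look-alikes about, which are no part of the job. What is shaped like the salt_shaker but blue or red is not meant.

How it is judged:
At the end, for the whole second after the job is handed in: Jug upright on the trivet, within 20 mm of its centre; mill and shaker in the caddy, pourer and honey in the stand, each in its own pocket or cup, upright within 0.1 rad, within 5 mm of the floor, released and at rest; ramekin and egg cup within 20 mm of their start (horizontal distance between jug and trivet below 0.02 m and z of jug in the frame of trivet between 0.004 and 0.013 m and angle between each of jug, pepper_mill, salt_shaker, sugar_pourer, honey_jar's own z axis and vertical below 0.1 rad and linear speed of each of jug, pepper_mill, salt_shaker, sugar_pourer, honey_jar below 0.02 m/s and x of pepper_mill in the frame of bamboo_caddy between -0.018 and 0.018 m and y of pepper_mill in the frame of bamboo_caddy between 0.03 and 0.066 m and z of pepper_mill in the frame of bamboo_caddy between 0.002 and 0.011 m and x of salt_shaker in the frame of bamboo_caddy between -0.022 and 0.022 m and y of salt_shaker in the frame of bamboo_caddy between -0.073 and -0.041 m and z of salt_shaker in the frame of bamboo_caddy between 0.002 and 0.011 m and x of sugar_pourer in the frame of cruet_stand between -0.016 and 0.016 m and y of sugar_pourer in the frame of cruet_stand between 0.04 and 0.072 m and z of sugar_pourer in the frame of cruet_stand between 0.002 and 0.011 m and x of honey_jar in the frame of cruet_stand between -0.016 and 0.016 m and y of honey_jar in the frame of cruet_stand between -0.076 and -0.044 m and z of honey_jar in the frame of cruet_stand between 0.002 and 0.011 m and distance of each of ramekin, egg_cup from where it was at the start of the episode below 0.02 m); the robot touches nothing.
It fails at once if the honey jar is lifted before the jug stands on the trivet (height (world z) of honey_jar above 0.03 m and (horizontal distance between jug and trivet above 0.035 m or z of jug in the frame of trivet above 0.03 m)).
It fails at once if the ramekin or the egg cup is pushed away (distance of any of ramekin, egg_cup from where it was at the start of the episode above 0.03 m).
It also fails if it takes over 125 s, if anything falls off the work surface, if the arm or the gripper's body presses on something with over 40 N, if the wrist force passes 120 N, or if a joint passes its speed limit or range.

ROBOT

A 6-joint arm with a two-finger parallel gripper is mounted at the origin on the work surface. World frame = base frame: x ahead of the robot, y to its left, z up, the work surface at z = 0. Lengths are in m, angles in rad, forces in N, time in s.
With the tool pointing down it reaches from about 0.275 to 0.75 m from the base axis. Payload 10.2 kg.
Tool frame: the origin (TCP) lies on the centre line of the jaws, within the pads' length; the fingertips stand 19 mm ahead of it and the grasp point (between the pads) is the TCP; z points along the fingers, y is the direction in which the jaws open and shut (so a half turn about z gives the same grasp; the last joint's range is limited). The gripper opens to 85 mm and grips with 20 to 120 N. Pads are 22 mm wide; open, the fingers measure 114 mm over their backs; the gripper's body (76 mm by 85 mm) begins 54 mm behind the grasp point. The pads swing forward as they close: fully open they stand 13 mm farther back than shut.
Start: joints at [-1.554, 0.313, 1.498, -0, 1.331, -0.223], TCP at [0.125, -0.51, 0.219] pointing down, gripper open.
Joint ranges: [-2.94, 2.94], [-0.97, 2.17], [0.19, 2.56], [-1.23, 4.37], [0.02, 3.11], [-2.88, 2.88]. Speed limits (rad/s): [2.39, 2.39, 3.01, 3.14, 3.14, 3.14].

INTERFACE

Orientations are given as a 3x3 rotation matrix whose columns are the frame's x, y, z axes.
In Python, from rig import r gives the robot as it stands.
- The arm moves only by the tool carry_out, never from a script. Its argument "series" is one flat list of numbers, 7 for each row, row after row: the turn, a rotation vector about the world's x, y, z in rad, then the shift along the world's x, y, z in m, then the opening, from -1 (shut) to 1 (fully open). In form: [ax, ay, az, tx, ty, tz, grip, ax, ay, az, tx, ty, tz, grip, ...]. A call has 1 to 8 rows; each row shifts and turns the commanded pose from where the row before left it; what a row does not reach is not made up. A row lasts 1/8 s, in which the tool goes at most 62.5 mm and 10.7 degrees, less where a joint would pass 70% of its speed; a pose out of reach is approached as far as the arm can. A call is refused whole if a number of a shift passes 0.0625 or a number of a turn 0.188, either way. A call with a gripper value outside its range is refused whole. The fingers move at their own pace and stop on an object; "force" is the grip in N (left out, the last holds). Time passes only in rows, so rows that do not move let the fingers close. It gives the time, the measured TCP pose, the force and the opening at its end, in the units of the state.
- r.observe(): the state, without advancing time (a new reading comes with each control period).
- r.read_camera(name): name is "scene" or "side" or "wrist"; returns a dict with "image" (384x512x3 uint8, red, green, blue), "depth" (384x512 float32, m along the optical axis (not along the pixel's ray), 0 where there is no reading), "K" (3x3 intrinsics, pixels), "k1" (the pictures are not rectified: a ray, as slopes to the right and down, at radius r is drawn at 1 + k1 r^2 times it, then the intrinsics apply), "cam_to_world" (4x4, takes a point from camera to world coordinates); the wrist camera has in their place "hand_eye" (4x4, takes a point from camera to tool coordinates, whose origin is the TCP and whose axes are the flange's). Camera axes: x right, y down, z forward; pixel columns grow to the right and rows downward; lengths in m; the calibration is good to about 2 mm. A picture is of the moment at which its call begins: read the wrist's pose just before it.
- r.hand_in(): hands the job in, once; it reports no verdict.
The state is a dict: "time": time; "joints": joint angles; "qvel": joint speeds; "joint_torque": joint torques, N m; "tcp_pos": TCP position; "orientation": TCP orientation; "contact_force": force on the tool from outside, world axes, zero at the start; "ft_torque": the same for the moment, N m; "width": finger opening in m.
Only numpy, scipy, OpenCV 4.12 (cv2) and the standard library are available. Lean on these libraries where they do the work, as an engineer would, in place of code of your own. Each camera call takes 0.05 s, during which the arm holds its last target.

## Working session

There is one attempt and no reset: what is moved stays moved. The work goes in short steps, Python scripts to look and compute and a tool call to move; the robot and the scene stay as the last step left them, time stands still between calls to the robot, and variables do not carry over. Pictures are saved under pics/ and viewed, and the job is handed in when it is done.

Besides the shell and the picture viewer there is one more tool, called after "Call:" as name(argument=value, ...) on one line, values as JSON. carry_out: Moves the arm, as the interface text tells. Its arguments: {"type":"object","properties":{"series":{"type":"array"},"force":{"type":"number"}},"required":["series"]}

```bash
ls; mkdir -p pics
cat > h.py <<'E'
import numpy as np, cv2
from rig import r
def snap(n,fn=None):
    s=r.observe(); c=r.read_camera(n)
    if 'hand_eye' in c:
        T=np.eye(4);T[:3,:3]=np.array(s['orientation']).reshape(3,3);T[:3,3]=s['tcp_pos'];c['M']=T@np.array(c['hand_eye'])
    else: c['M']=np.array(c['cam_to_world'])
    c['s']=s
    if fn: cv2.imwrite(f'pics/{fn}.png',c['image'][:,:,::-1]); np.savez(f'pics/{fn}.npz',image=c['image'],depth=c['depth'],K=c['K'],k1=c['k1'],M=c['M'])
    return c
def load(fn): return dict(np.load(f'pics/{fn}.npz'))
def ray(c,u,v):
    K=np.array(c['K']);k=float(c['k1'])
    p=cv2.undistortPoints(np.array([[[u,v]]],float),K,np.array([k,0,0,0,0.]))[0,0]
    return np.array([p[0],p[1],1.])
def at_z(c,u,v,z):
    d=c['M'][:3,:3]@ray(c,u,v);o=c['M'][:3,3]
    return o+d*(z-o[2])/d[2]
def at_depth(c,u,v):
    d=c['depth'][int(round(v)),int(round(u))]
    return c['M'][:3,:3]@(ray(c,u,v)*d)+c['M'][:3,3]
def proj(c,P):
    P=np.atleast_2d(P);Q=(P-c['M'][:3,3])@c['M'][:3,:3]
    return cv2.projectPoints(Q.reshape(-1,1,3).astype(float),np.zeros(3),np.zeros(3),np.array(c['K'],float),np.array([float(c['k1']),0,0,0,0]))[0][:,0]
def crop(fn,u0,v0,u1,v1,s,out):
    im=cv2.imread(f'pics/{fn}.png')[v0:v1,u0:u1]; cv2.imwrite(f'pics/{out}.png',cv2.resize(im,None,fx=s,fy=s,interpolation=cv2.INTER_CUBIC))
def cloud(c):
    h,w=c['depth'].shape;v,u=np.mgrid[:h,:w]
    p=cv2.undistortPoints(np.stack([u,v],-1).reshape(-1,1,2).astype(float),np.array(c['K'],float),np.array([float(c['k1']),0,0,0,0]))[:,0]
    q=np.c_[p,np.ones(len(p))]*c['depth'].reshape(-1,1)
    q=q@c['M'][:3,:3].T+c['M'][:3,3]
    q[c['depth'].ravel()==0]=np.nan
    return q.reshape(h,w,3)
E
python3 - <<'E'
from h import *
np.set_printoptions(precision=4,suppress=True)
for n in ['scene','side','wrist']:
    c=snap(n,n+'0'); print(n,c['M'],c['K'],c['k1'])
print(c['s'])
E
```

```text
pics
scene [[-0.7563  0.5617 -0.3354  0.946 ]
 [ 0.6542  0.6498 -0.3871  0.4407]
 [ 0.0005 -0.5122 -0.8589  0.9871]
 [ 0.      0.      0.      1.    ]] [[424.6184   0.     256.1776]
 [  0.     424.6184 185.7086]
 [  0.       0.       1.    ]] -0.1364652568501867
side [[-0.7415 -0.41    0.5312  0.0903]
 [-0.671   0.4524 -0.5874  0.5323]
 [ 0.0005 -0.7919 -0.6106  0.5876]
 [ 0.      0.      0.      1.    ]] [[408.2723   0.     255.3449]
 [  0.     408.2723 190.2838]
 [  0.       0.       1.    ]] -0.016485706195418868
wrist [[ 0.2361 -0.9235 -0.3022  0.2014]
 [-0.9717 -0.2247 -0.0724 -0.4899]
 [-0.0011  0.3108 -0.9505  0.3738]
 [ 0.      0.      0.      1.    ]] [[298.6658   0.     254.4896]
 [  0.     298.6658 192.555 ]
 [  0.       0.       1.    ]] -0.039223903751624614
{'time': 0.1, 'joints': array([-1.5544,  0.3134,  1.4984, -0.    ,  1.331 , -0.2234]), 'qvel': array([-0.0005, -0.0008, -0.0018,  0.0002, -0.0007,  0.0006]), 'joint_torque': array([  0.0025, -41.2904, -26.0143,  -0.0001,   0.003 ,  -0.    ]), 'tcp_pos': array([ 0.1247, -0.5097,  0.2181]), 'orientation': array([[ 0.9714,  0.2375, -0.    ],
       [ 0.2375, -0.9714,  0.0012],
       [ 0.0002, -0.0012, -1.    ]]), 'contact_force': array([0.5571, 0.6571, 1.5533]), 'ft_torque': array([-0.0338, -0.0077, -0.0864]), 'width': 0.08515327134462365}
```

View pics/scene0.png

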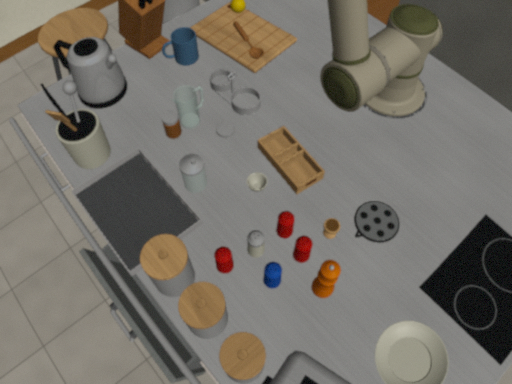

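View pics/side0.png

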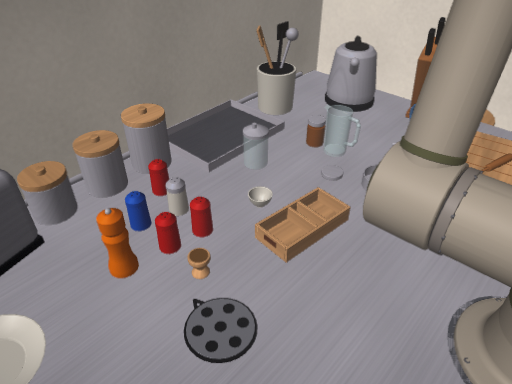

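Run:
```python
from h import *
for n in ['scene0','side0']:
    im=cv2.imread(f'pics/{n}.png'); cv2.imwrite(f'pics/{n}_x.png',cv2.resize(im,(800,600),interpolation=cv2.INTER_CUBIC))
```

```text
(no output)
```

The scene view shows the jug (187,107), honey (172,128), pourer (193,175), shaker (256,243), mill (327,280), caddy (290,160), cruet stand (235,92), trivet (377,220), ramekin (257,182) and egg cup (331,229). I'll enlarge these.

Run:
```python
from h import *
crop('scene0',150,60,340,200,4.2,'a1')
crop('scene0',210,160,410,305,4,'a2')
crop('side0',90,80,400,300,2.58,'a3')
```

```text
(no output)
```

View pics/a1.png

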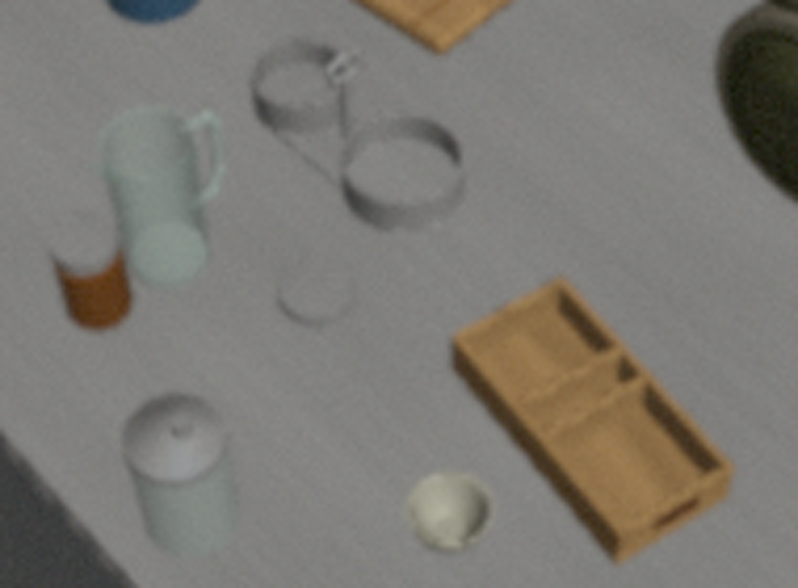

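View pics/a2.png

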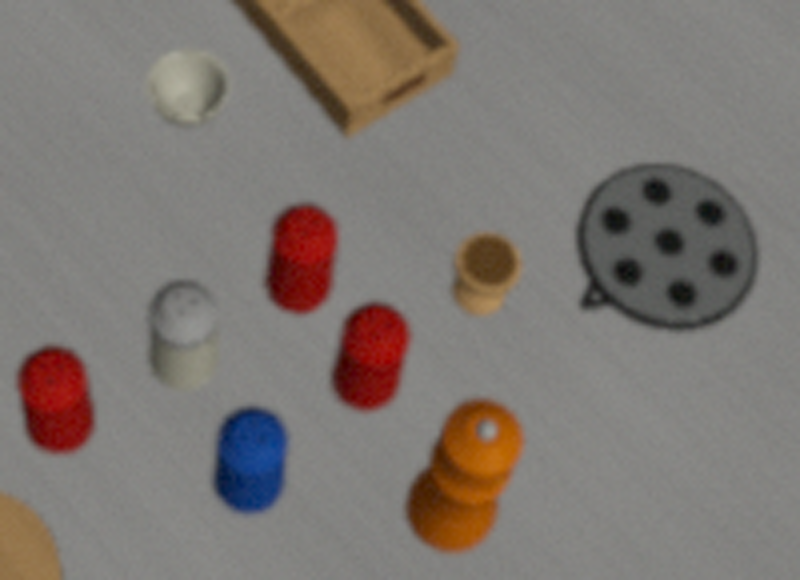

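View pics/a3.png

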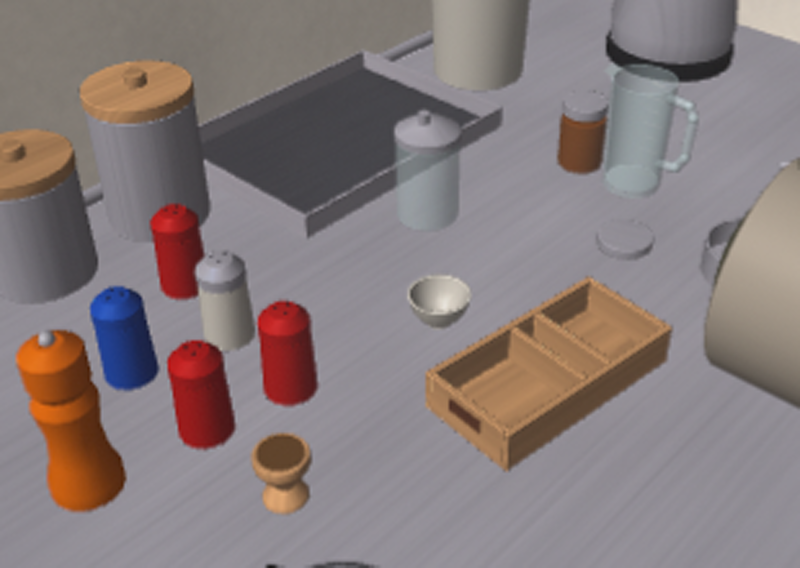

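Run:
```python
from h import *
np.set_printoptions(precision=4,suppress=True)
c=load('scene0');s=load('side0')
A=lambda x,y:(150+x/4.2,60+y/4.2)
B=lambda x,y:(210+x/4,160+y/4)
for n,p,z in [('jug rim',A(149,125),.12),('jug base',A(169,252),.003),('honey lid',A(86,240),.075),('honeybase',A(97,300),.0),
 ('pour lid',A(175,443),.088),('pour tip',A(180,432),.118),('pour base',A(190,522),0),('cupA',A(404,165),.032),('cupAL',A(343,165),.032),('cupAR',A(464,165),.032),('cupB',A(301,84),.032),('cupBL',A(252,84),.032),('loop',A(342,66),.091),
 ('disc',A(315,292),0.01),('ramekin',A(449,505),.03),('cad1',A(455,343),.038),('cad2',A(562,280),.038),('cad3',A(730,468),.038),('cad4',A(617,548),.038),
 ('salt top',B(184,290),.083),('saltbase',B(183,363),0),('mill tip',B(487,428),.146),('mill base',B(453,508),0),('egg',B(490,262),.045),('triv',B(668,243),.008)]:
    print(n,np.round(p,1),at_z(c,*p,z), at_depth(c,*p))
P=cloud(c)
def near(x,y,z0,z1,rad):
    m=(np.hypot(P[...,0]-x,P[...,1]-y)<rad)&(P[...,2]>z0)&(P[...,2]<z1);q=P[m]
    return len(q),q.mean(0) if len(q) else None,(q.min(0)+q.max(0))/2 if len(q) else None
```

```text
jug rim [185.5  89.8] [ 0.5528 -0.3138  0.12  ] [ 0.5441 -0.3305  0.1008]
jug base [190.2 120. ] [ 0.5612 -0.3051  0.003 ] [ 0.5754 -0.2775  0.0395]
honey lid [170.5 117.1] [ 0.625  -0.2958  0.075 ] [ 0.624  -0.2981  0.0721]
honeybase [173.1 131.4] [ 0.624  -0.3058  0.    ] [ 0.6357 -0.2786  0.0359]
pour lid [191.7 165.5] [ 0.6799 -0.1172  0.088 ] [ 0.6857 -0.1051  0.1076]
pour tip [192.9 162.9] [ 0.6819 -0.1029  0.118 ] [ 0.6798 -0.1074  0.1109]
pour base [195.2 184.3] [ 0.6829 -0.1159  0.    ] [ 0.6947 -0.091   0.044 ]
cupA [246.2  99.3] [ 0.3982 -0.2376  0.032 ] [ 0.3823 -0.2572  0.0044]
cupAL [231.7  99.3] [ 0.4311 -0.2662  0.032 ] [ 0.4225 -0.2779  0.0162]
cupAR [260.5  99.3] [ 0.3657 -0.2096  0.032 ] [ 0.3666 -0.2086  0.0334]
cupB [221.7  80. ] [ 0.4038 -0.3494  0.032 ] [ 0.3891 -0.3707  0.0062]
cupBL [210.  80.] [ 0.4311 -0.3734  0.032 ] [ 0.4304 -0.3746  0.0306]
loop [231.4  75.7] [ 0.4048 -0.2954  0.091 ] [ 0.362  -0.3535  0.0203]
disc [225.  129.5] [ 0.5083 -0.2035  0.01  ] [ 0.5095 -0.2018  0.0125]
ramekin [256.9 180.2] [ 0.5597 -0.0021  0.03  ] [ 0.551  -0.0121  0.0083]
cad1 [258.3 141.7] [ 0.4776 -0.0908  0.038 ] [ 0.4749 -0.0939  0.0325]
cad2 [283.8 126.7] [ 0.3877 -0.0836  0.038 ] [ 0.3897 -0.0818  0.0413]
cad3 [323.8 171.4] [0.4099 0.0974 0.038 ] [0.408  0.0962 0.0346]
cad4 [296.9 190.5] [0.505  0.0928 0.038 ] [0.4957 0.0855 0.0181]
salt top [256.  232.5] [0.6763 0.129  0.083 ] [0.6751 0.1277 0.079 ]
saltbase [255.8 250.8] [0.6845 0.1377 0.    ] [0.6951 0.1499 0.0398]
mill tip [331.8 267. ] [0.6274 0.3144 0.146 ] [0.6267 0.3141 0.1441]
mill base [323.2 287. ] [0.6237 0.3144 0.    ] [0.6422 0.3217 0.0567]
egg [332.5 225.5] [0.5106 0.2252 0.045 ] [0.5107 0.2252 0.0453]
triv [377.  220.8] [0.3961 0.284  0.008 ] [0.3934 0.2833 0.0033]
```

```bash
cat > ov.py <<'E'
from h import *
SH={'jug':[(0,30),(.09,32.5),(.12,33)],'honey':[(0,24),(.062,24),(.075,23.5)],'pour':[(0,31),(.088,32),(.118,6)],
'mill':[(0,27),(.104,22),(.130,22)],'salt':[(0,22),(.060,20),(.072,20.5)],'ram':[(.030,28)],'egg':[(.045,21)],'triv':[(.008,60)]}
def circ(x,y,z,rad):
    t=np.linspace(0,2*np.pi,73);return np.c_[x+rad*np.cos(t),y+rad*np.sin(t),0*t+z]
def stand(x,y,yaw):
    R=np.array([[np.cos(yaw),-np.sin(yaw)],[np.sin(yaw),np.cos(yaw)]]);L=[]
    for cy,rr in((.056,.0445),(-.060,.0365)):
        q=R@[0,cy]; L+=[circ(x+q[0],y+q[1],.032,rr),circ(x+q[0],y+q[1],.0,rr)]
    q=R@[0,-.005];L.append(np.array([[x+q[0],y+q[1],0],[x+q[0],y+q[1],.091]]));return L
def caddy(x,y,yaw):
    R=np.array([[np.cos(yaw),-np.sin(yaw)],[np.sin(yaw),np.cos(yaw)]]);L=[]
    def box(cx,cy,a,b,z):
        p=np.array([[-a,-b],[a,-b],[a,b],[-a,b],[-a,-b]])/2+[cx,cy]; p=p@R.T+[x,y]; return np.c_[p,np.full(5,z)]
    return [box(0,0,.092,.188,.038),box(0,0,.092,.188,0),box(0,.048,.08,.08,.038),box(0,-.057,.08,.062,.038)]
def overlay(fn,E,box,s,out,st=None,cd=None):
    c=load(fn);u0,v0,u1,v1=box
    im=cv2.resize(cv2.imread(f'pics/{fn}.png')[v0:v1,u0:u1],None,fx=s,fy=s,interpolation=cv2.INTER_CUBIC)
    L=[]
    for n,(x,y) in E.items():
        for z,rr in SH[n]: L.append(circ(x,y,z,rr/1000))
    if st: L+=stand(*st)
    if cd: L+=caddy(*cd)
    for l in L:
        p=(proj(c,l)+.5-[u0,v0])*s-.5
        cv2.polylines(im,[np.round(p).astype(int)],False,(0,255,255),1)
    cv2.imwrite(f'pics/{out}.png',im)
E
python3 - <<'E'
from ov import *
E=dict(jug=(.557,-.309),honey=(.6245,-.300),pour=(.682,-.113),mill=(.626,.315),salt=(.678,.132),ram=(.5597,-.0021),egg=(.5106,.2252),triv=(.396,.284))
st=(.4006,-.2918,0.05); cd=(.445,.004,-.0)
v=np.array([.3982-.4038,-.2376+.3494]);print(np.arctan2(-v[0],v[1]),np.linalg.norm(v))
overlay('scene0',E,(150,60,340,200),4.2,'b1',st,cd)
overlay('scene0',E,(210,160,410,305),4,'b2')
overlay('side0',E,(90,80,400,300),2.58,'b3',st,cd)
E
```

```text
0.05004761770600289 0.11194016258698214
```

View pics/b1.png

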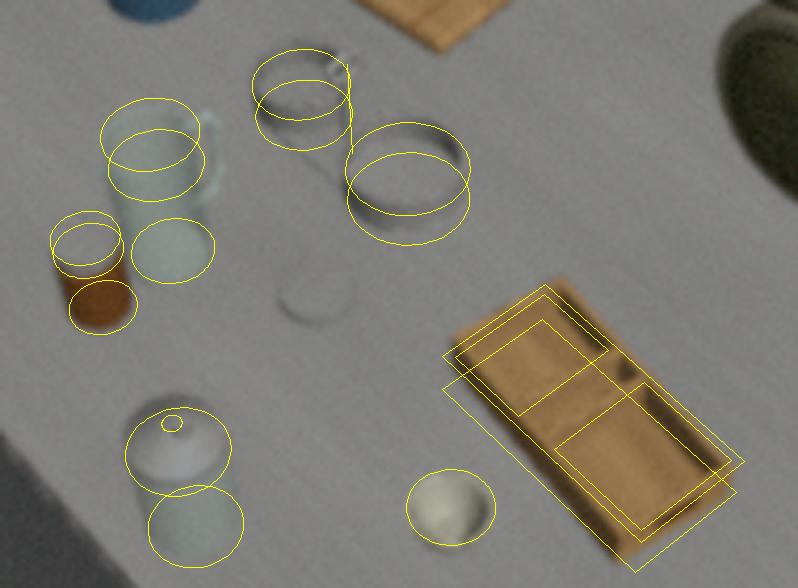

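View pics/b2.png

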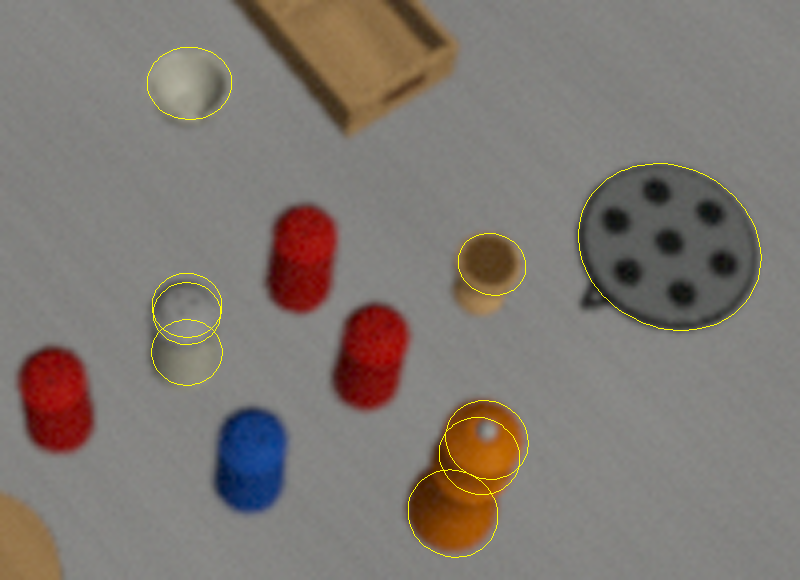

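View pics/b3.png

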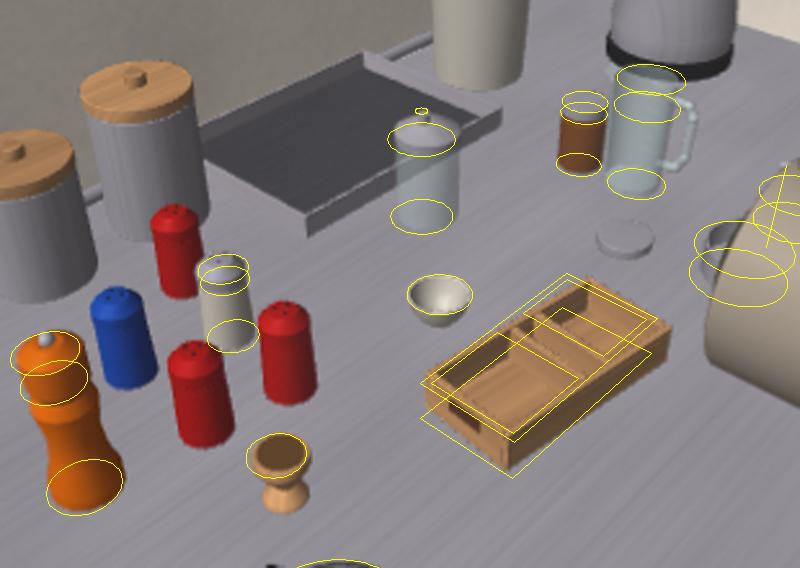

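Run:
```python
from ov import *
np.set_printoptions(precision=4,suppress=True)
c=load('scene0');s=load('side0')
for n,C in(('scene',c),('side',s)):
    P=cloud(C).reshape(-1,3);P=P[np.isfinite(P[:,0])]
    if n=='side': P=P[np.hypot(P[:,0],P[:,1])>.3]
    # height map max, 5cm cells
    print(n); print('y:',np.arange(-60,45,5))
    for x in np.arange(.3,.95,.05):
        row=[]
        for y in np.arange(-.6,.45,.05):
            m=(abs(P[:,0]-x)<.025)&(abs(P[:,1]-y)<.025); row.append(int(1000*np.percentile(P[m,2],98)) if m.sum()>3 else -1)
        print('%.2f'%x,' '.join('%4d'%k for k in row))
A=lambda x,y:(150+x/4.2,60+y/4.2);B=lambda x,y:(210+x/4,160+y/4)
for p,z in[(A(222,135),.11),(A(222,160),.08),(A(207,195),.03)]: 
    q=at_z(c,*p,z);print('handle',q,np.arctan2(q[1]+.309,q[0]-.557))
for n,p in[('redtop1',B(305,236)),('redtop2',B(376,335)),('redL',B(52,378)),('blue',B(253,440)),('salt',B(185,314))]:
    print(n,at_z(c,*p,.072))
E=dict(jug=(.5565,-.311),honey=(.624,-.301),pour=(.6805,-.1155),mill=(.6255,.314),salt=(.678,.130),ram=(.5597,-.0021),egg=(.5106,.2252),triv=(.396,.284))
st=(.3995,-.2945,.035); cd=(.445,.004,-.12)
overlay('scene0',E,(150,60,340,200),4.2,'b1',st,cd)
overlay('side0',E,(90,80,400,300),2.58,'b3',st,cd)
```

```text
scene
y: [-60 -55 -50 -45 -40 -35 -30 -25 -20 -15 -10  -5   0   5  10  15  20  25
  30  35  40]
0.30   21   21   21   20   20   19    3    3    3    3  405  420  353  265  200    3    3    2    2    2    2
0.35    2   95    5    2   30   32   30   31   27    3    3    3    3    3    2    3    3    9    9    5    1
0.40  191   95   95    2   31   32   88    8   31    3   38   38   40   39   38    2    4   11   10    9    2
0.45  211   94   95    4   10   30    5   30   28    3   39   38   39    9   39    2    2    9    9    3    2
0.50  230   59    3    3    0    2  110   12   14    3   33   38   38   39   38    3   47   47    2    2    2
0.55    2    4    3    4    4  119  119  116   11    4    3   29   30    3    3    3   44   41    3    2    2
0.60   18    4    2    3    3  120  121    4    3    3    3    2   29    2    3   82   82   79  143  132    2
0.65  186  178  171    4    2    2   76    4    3  107  109    3    2    2   72   80   62   25  139  132    2
0.70  200  183   86    4    3    2    3    3    3  108  110    3    3    3   78   82   82   80    2    2    2
0.75  183  175
[... 1552 characters left out ...]
 24   -1   23   24   25   24    1   82   78    1    1    1    1    2
0.80    1    1    2  246  243  130   24   -1    5    5    5    5   24    1   79   71    1    1    1    1  173
0.85    1    1    1  247  233  233   24    5    5    5    5    5  144  151  144  124  127  123  109  104  174
0.90    1    1   -1  130  245  248   24    5    5    5    5    5  144  156  144  125  136  124  116  114   -1
handle [ 0.5169 -0.2825  0.11  ] 2.5581391730843674
handle [ 0.5162 -0.2887  0.08  ] 2.6799376854247283
handle [ 0.5206 -0.3092  0.03  ] -3.135795772829564
redtop1 [0.5949 0.1459 0.072 ]
redtop2 [0.6073 0.2203 0.072 ]
redL [0.7667 0.1177 0.072 ]
blue [0.7043 0.2209 0.072 ]
salt [0.6826 0.1373 0.072 ]
```

View pics/b1.png

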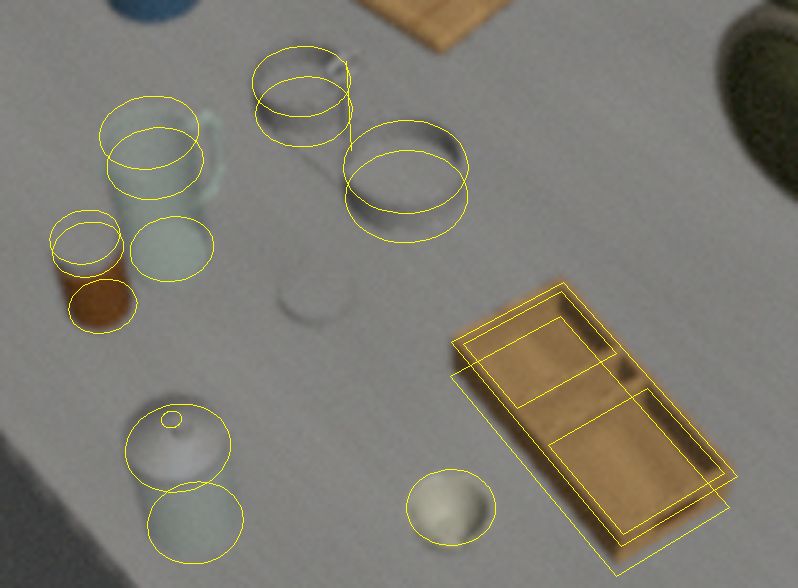

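View pics/b3.png

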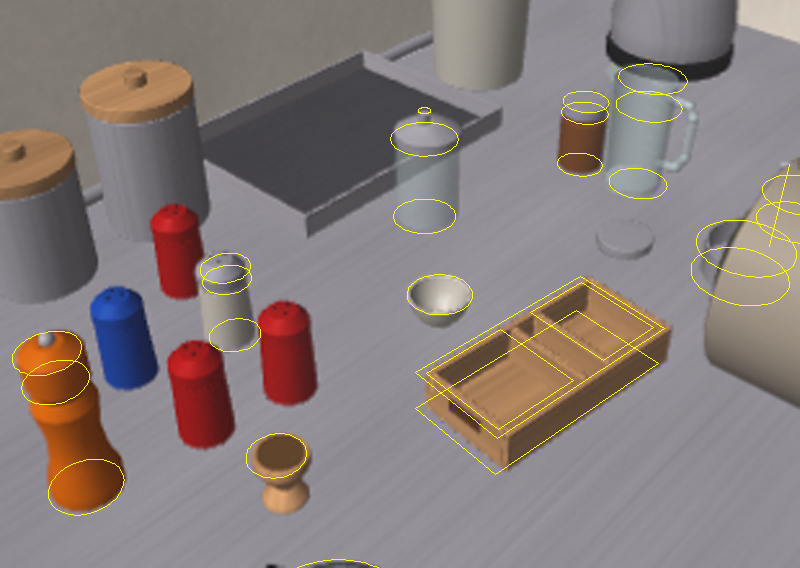

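The tools and objects line up: jug at about (.5565,-.3105) with yaw about 0.15, triangulated from the handle. I'm moving above it.

Call:
carry_out(series=[0,0,-0.011,0.054,0.025,0,1,0,0,-0.011,0.054,0.025,0,1,0,0,-0.011,0.054,0.025,0,1,0,0,-0.011,0.054,0.025,0,1,0,0,-0.011,0.054,0.025,0,1,0,0,-0.011,0.054,0.025,0,1,0,0,-0.011,0.054,0.025,0,1,0,0,-0.011,0.054,0.025,0,1], force=40)

```text
time: 1.15
tcp_pos: [0.5583, -0.3088, 0.2184]
orientation: [[0.989, 0.151, -0.0], [0.151, -0.989, 0.0], [-0.0, -0.0, -1.0]]
contact_force: [1.2, -0.8, 0.9]
width: 0.0853
```

Run:
```python
from ov import *
c=snap('wrist','w1'); print(c['s']['tcp_pos'],c['s']['orientation'],c['s']['contact_force'],c['s']['joints'])
E=dict(jug=(.5565,-.3105),honey=(.624,-.301))
overlay('w1',E,(0,0,512,384),1.5,'w1o')
```

```text
[ 0.55825463 -0.30884798  0.21836923] [[ 9.88556130e-01  1.50853129e-01 -3.34581320e-04]
 [ 1.50853182e-01 -9.88556168e-01  1.39220592e-04]
 [-3.09750566e-04 -1.88100026e-04 -9.99999934e-01]] [ 1.24172884 -0.81910698  0.86300407] [-6.88596645e-01  5.70419790e-01  1.11534443e+00 -1.05807819e-04
  1.45617525e+00  7.30780548e-01]
```

View pics/w1o.png

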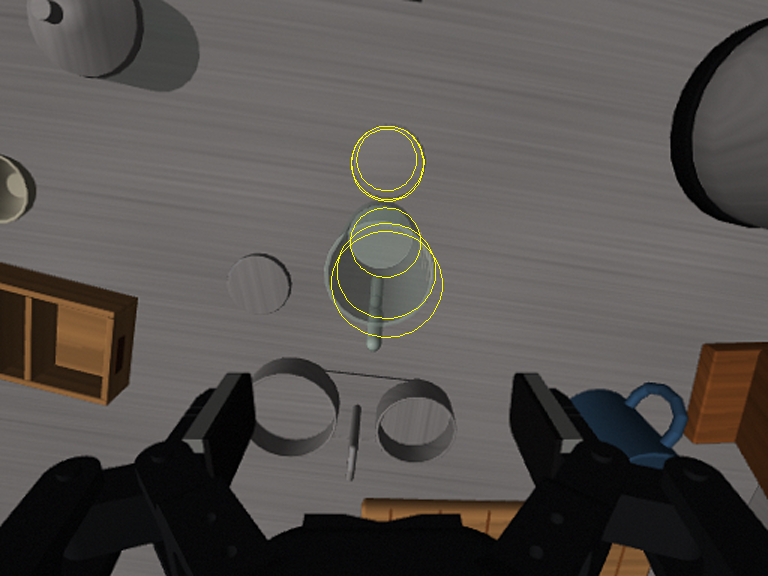

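In the wrist view the jug rim centre is at about (380,272), against the model's (386,280). That puts the jug at about (.560,-.3065). I'm descending.

Call:
carry_out(series=[0,0,0,0.002,0.002,-0.04,1,0,0,0,0,0,-0.05,1,0,0,0,0,0,-0.038,1,0,0,0,0,0,0,-0.3,0,0,0,0,0,0,-1,0,0,0,0,0,0,-1,0,0,0,0,0,0,-1,0,0,0,0,0,0,-1], force=40)

```text
time: 2.2
tcp_pos: [0.5587, -0.308, 0.091]
orientation: [[0.989, 0.151, 0.0], [0.151, -0.989, -0.0], [0.0, 0.0, -1.0]]
contact_force: [-0.1, -1.1, -3.4]
width: 0.0646
```

Run:
```python
from ov import *
c=snap('wrist','w2'); print(c['s']['width'],c['s']['contact_force']);crop('w2',0,0,512,384,1.5,'w2x')
```

```text
0.06463362765815585 [-0.13829238 -1.08035733 -3.38670072]
```

View pics/w2x.png

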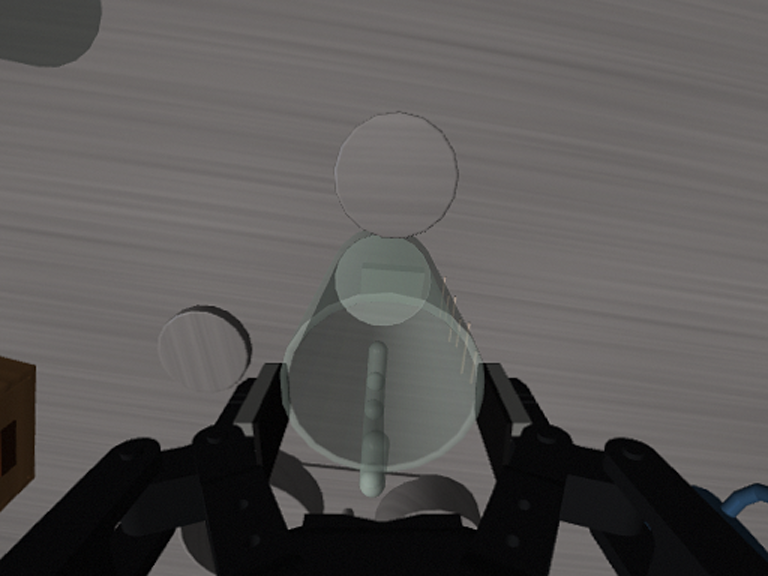

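Run:
```python
from ov import *
c=load('w2')
print('honey',at_z(c,396/1.5,175/1.5,.075),'jugrim',at_z(c,383/1.5,382/1.5,.12),'jugfloor',at_z(c,382/1.5,280/1.5,.004))
```

```text
honey [ 0.62627717 -0.30188529  0.075     ] jugrim [ 0.56489423 -0.30619083  0.12      ] jugfloor [ 0.56357083 -0.30618046  0.004     ]
```

Call:
carry_out(series=[0,0,0,0,0,0.02,-1,0,0,0,0,0,0.04,-1,0,0,0,0,0,0.04,-1,0,0,0,-0.015,0.054,0,-1,0,0,0,-0.015,0.054,0,-1,0,0,0,-0.015,0.054,0,-1,0,0,0,-0.015,0.054,0,-1,0,0,0,-0.015,0.054,0,-1])

```text
time: 3.25
tcp_pos: [0.483, -0.0364, 0.1909]
orientation: [[0.989, 0.151, 0.001], [0.151, -0.989, -0.0], [0.001, 0.0, -1.0]]
contact_force: [1.5, 0.9, -2.3]
width: 0.0646
```

Call:
carry_out(series=[0,0,0,-0.015,0.054,0,-1,0,0,0,-0.015,0.054,0,-1,0,0,0,-0.015,0.054,0,-1,0,0,0,-0.015,0.054,0,-1,0,0,0,-0.015,0.054,0,-1,0,0,0,-0.015,0.03,0,-1,0,0,0,0,0,0,-1])

```text
time: 4.12
tcp_pos: [0.3926, 0.2636, 0.1908]
orientation: [[0.988, 0.155, 0.0], [0.155, -0.988, 0.0], [0.0, -0.0, -1.0]]
contact_force: [-0.4, -0.5, -3.1]
width: 0.0645
```

Run:
```python
from ov import *
c=snap('wrist','w3'); print(c['s']['tcp_pos'],c['s']['width'],c['s']['contact_force'],c['s']['joints']);overlay('w3',dict(triv=(.396,.284)),(0,0,512,384),1.5,'w3x')
```

```text
[0.39260213 0.26356666 0.19075531] 0.06449221186545759 [-0.40786404 -0.54615118 -3.06938115] [3.42588757e-01 2.23180614e-01 1.69102068e+00 2.57014685e-04
 1.22730482e+00 1.75813753e+00]
```

View pics/w3x.png

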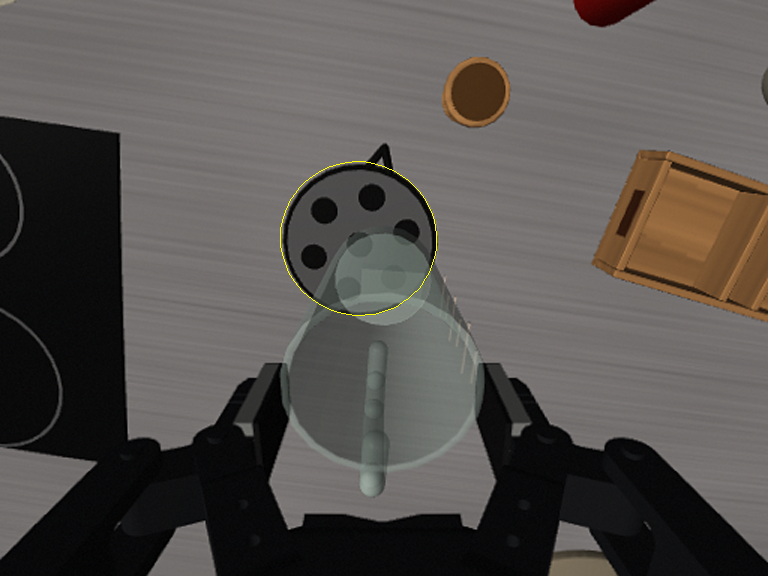

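Call:
carry_out(series=[0,0,0,-0.002,0.019,0,-1,0,0,0,0,0,-0.04,-1,0,0,0,0,0,-0.035,-1,0,0,0,0,0,-0.012,-1,0,0,0,0,0,-0.0045,-1,0,0,0,0,0,0,-1,0,0,0,0,0,0,1,0,0,0,0,0,0,1])

```text
time: 5.18
tcp_pos: [0.3922, 0.2812, 0.1]
orientation: [[0.989, 0.151, 0.002], [0.151, -0.989, 0.001], [0.002, -0.0, -1.0]]
contact_force: [-0.4, 0.9, 0.1]
width: 0.0851
```

Run:
```python
from ov import *
c=snap('wrist','w4'); print(c['s']['tcp_pos'],c['s']['width'],c['s']['contact_force'],c['s']['joints']);overlay('w4',dict(triv=(.396,.284)),(0,0,512,384),1.5,'w4x')
print(at_z(c,383/1.5,382/1.5,.128))
```

```text
[0.39220996 0.28123298 0.09997878] 0.08512688611220788 [-0.37836096  0.85145768  0.12629865] [3.78687074e-01 3.54548995e-01 1.77857195e+00 3.30668515e-05
 1.00651888e+00 1.79767836e+00]
[0.39776461 0.28296988 0.128     ]
```

View pics/w4x.png

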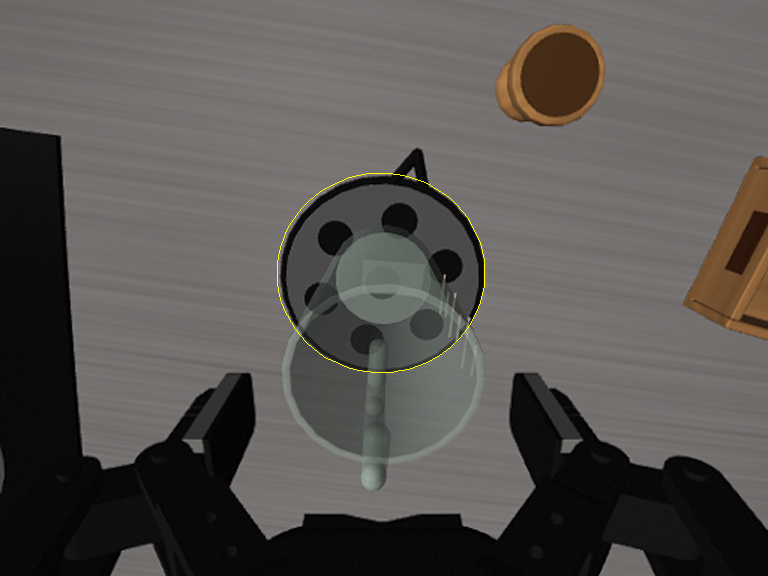

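The jug stands centred on the trivet: its floor is over the middle hole at (383,280). The mill is next.

Call:
carry_out(series=[0,0,0,0,0,0.06,1,0,0,0,0,0,0.06,1,0,0,0,0.047,0.007,0,1,0,0,0,0.047,0.007,0,1,0,0,0,0.047,0.007,0,1,0,0,0,0.047,0.006,0,1,0,0,0,0.047,0.006,0,1,0,0,0,0,0,0,1])

```text
time: 6.22
tcp_pos: [0.6287, 0.3135, 0.2166]
orientation: [[0.989, 0.15, -0.002], [0.15, -0.989, -0.001], [-0.002, 0.0, -1.0]]
contact_force: [0.2, 0.2, 0.1]
width: 0.0855
```

Run:
```python
from ov import *
c=snap('wrist','w5'); print(c['s']['tcp_pos'],c['s']['width'],c['s']['contact_force'],c['s']['joints']);overlay('w5',dict(mill=(.6255,.314),salt=(.68,.134),egg=(.5106,.2252)),(0,0,512,384),1.5,'w5x')
```

```text
[0.62866415 0.31351347 0.21663403] 0.08549621376404241 [0.19471477 0.16527961 0.09763366] [ 2.96331131e-01  7.40098003e-01  8.35104976e-01 -1.10009148e-04
  1.56820893e+00  1.71675106e+00]
```

View pics/w5x.png

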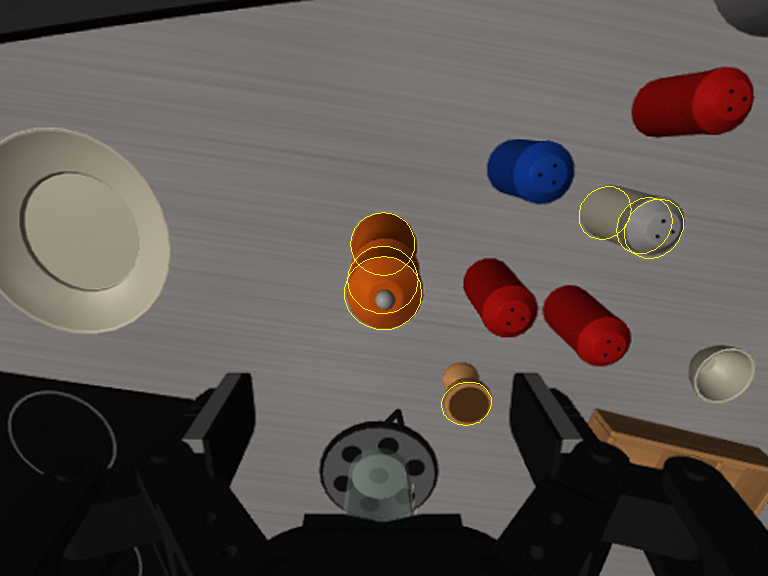

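Call:
carry_out(series=[0,0,0,-0.002,0,-0.05,1,0,0,0,-0.001,0,-0.04,1,0,0,0,0,0,-0.012,1,0,0,0,0,0,0,-0.3,0,0,0,0,0,0,-1,0,0,0,0,0,0,-1,0,0,0,0,0,0,-1,0,0,0,0,0,0,-1], force=40)

```text
time: 7.28
tcp_pos: [0.628, 0.3144, 0.1267]
orientation: [[0.988, 0.151, 0.017], [0.151, -0.989, 0.004], [0.017, -0.001, -1.0]]
contact_force: [0.1, -4.3, 35.9]
width: -0.0003
```

Run:
```python
from ov import *
c=snap('wrist','w6'); print(c['s']['tcp_pos'],c['s']['width'],c['s']['contact_force']);crop('w6',0,0,512,384,1.5,'w6x')
```

```text
[0.62797813 0.31443932 0.12667055] -0.000275050883809552 [ 0.06771289 -4.28621923 35.88846399]
```

View pics/w6x.png

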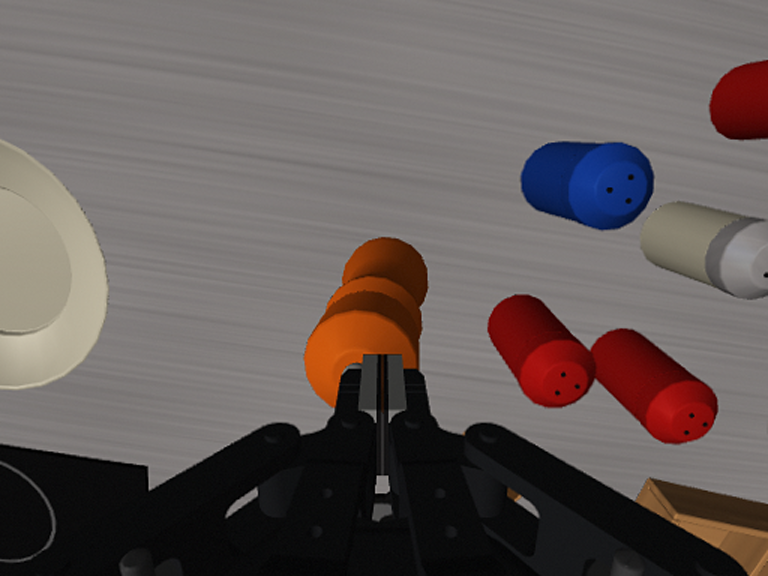

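The fingers slipped off the head and shut on top of the mill, pressing with 36 N. I'm raising and looking.

Call:
carry_out(series=[0,0,0,0,0,0.03,-1,0,0,0,0,0,0.06,-1,0,0,0,0,0,0,1,0,0,0,0,0,0,1,0,0,0,0,0,0,1])

```text
time: 7.95
tcp_pos: [0.6233, 0.3139, 0.2058]
orientation: [[0.988, 0.151, -0.002], [0.151, -0.988, -0.001], [-0.002, 0.0, -1.0]]
contact_force: [0.6, 0.2, 0.2]
width: 0.0545
```

Run:
```python
from ov import *
c=snap('wrist','w7'); print(c['s']['tcp_pos'],c['s']['width'],c['s']['contact_force']);overlay('w7',dict(mill=(.6255,.314),salt=(.68,.134),egg=(.5106,.2252)),(0,0,512,384),1.5,'w7x')
snap('scene','s7');snap('side','d7')
a=cv2.imread('pics/s7.png')[160:320,210:410];b=cv2.imread('pics/d7.png')[130:290,60:260]
cv2.imwrite('pics/m7.png',np.hstack([cv2.resize(a,(500,400)),cv2.resize(b,(300,240)).repeat(1,0) if 0 else cv2.copyMakeBorder(cv2.resize(b,(300,240)),0,160,0,0,0)]))
```

```text
[0.62330859 0.3138608  0.20583549] 0.05452518295550129 [0.57088241 0.22521441 0.20739691]
```

View pics/w7x.png

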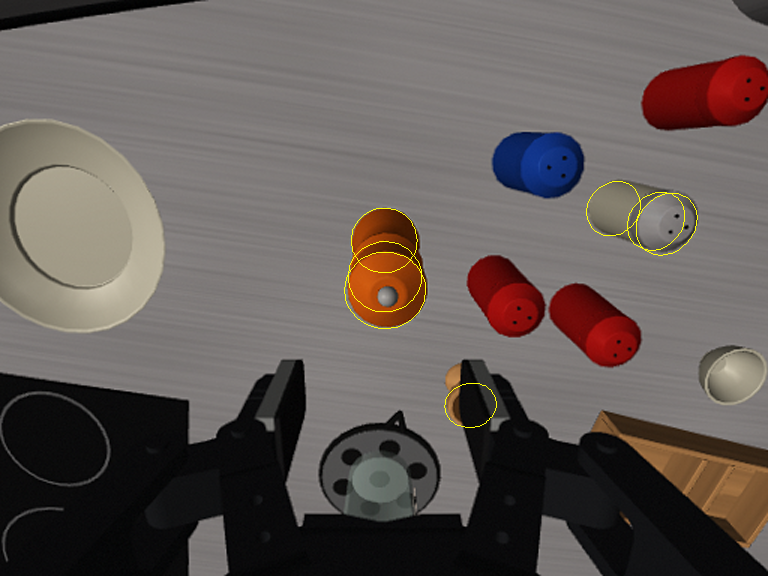

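View pics/m7.png

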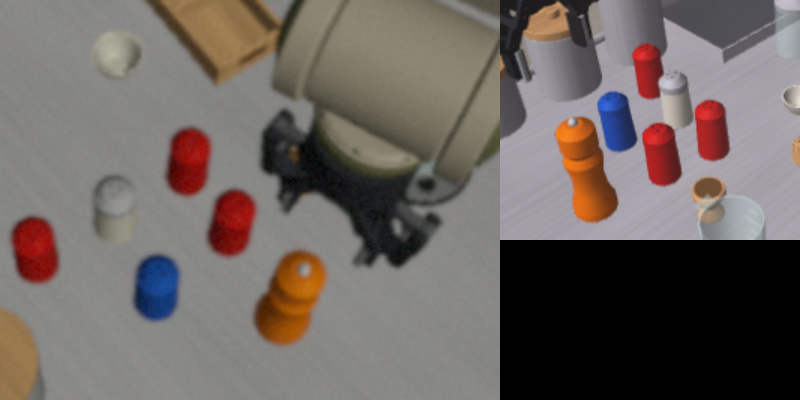

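Run:
```python
from ov import *
w=load('w7');s=load('s7')
for p in [(.6233,.3139,.187),(.6233,.3139,.2058),(.6233,.3139,.146),(.6255,.314,.146)]:
    print(p,'wrist',proj(w,p)[0]*1.5,'scene',proj(s,p)[0], ((proj(s,p)[0]-[210,160])*2.5))
w6=load('w6');print(proj(w6,(.628,.3144,.1267-.019))*1.5,proj(w6,(.628,.3144,.1267))*1.5)
w5=load('w5');print([proj(w5,(.6287,.3135,.2166-d))[0]*1.5 for d in (0,.019)])
s=r.observe();print(s['tcp_pos'],s['joints'])
```

```text
(0.6233, 0.3139, 0.187) wrist [384.69017731 338.06936328] scene [336.22155832 258.51083141] [315.55389581 246.27707853]
(0.6233, 0.3139, 0.2058) wrist [385.01360683 358.39467669] scene [337.80227562 255.05173516] [319.50568904 237.62933791]
(0.6233, 0.3139, 0.146) wrist [384.15790494 304.66781841] scene [332.97190969 265.6044608 ] [307.42977422 264.01115201]
(0.6255, 0.314, 0.146) wrist [384.61708737 300.64202302] scene [332.27462133 266.29716107] [305.68655331 265.74290266]
[[384.94004586 338.69663661]] [[385.21727962 358.43330112]]
[array([385.16356933, 358.30843478]), array([384.82079328, 337.80985721])]
[0.62350311 0.31393663 0.20627292] [2.99063334e-01 7.30738056e-01 8.77540404e-01 7.93303786e-06
 1.53468913e+00 1.71808231e+00]
```

Run:
```python
from ov import *
np.set_printoptions(precision=4,suppress=True)
w6=load('w6');P=cloud(w6)
for (u,v) in [(368,358),(397,358),(368,375),(397,375),(368,400),(397,400),(345,372),(330,330),(360,320)]:
    print('w6',(u,v),at_depth(w6,u/1.5,v/1.5))
w5=load('w5')
for (u,v) in [(230,380),(245,380),(520,380),(535,380),(525,430)]:
    print('w5',(u,v),at_depth(w5,u/1.5,v/1.5))
s=load('s7');P=cloud(s);m=(P[...,2]>.15)&(P[...,2]<.26)&(P[...,0]>.55)&(P[...,1]<.45)&(P[...,1]>.2)
v,u=np.nonzero(m);print(len(u));q=P[m];o=np.argsort(q[:,2])[:25];print(np.c_[u[o],v[o],q[o]])
```

```text
w6 (368, 358) [0.6368 0.3217 0.1465]
w6 (397, 358) [0.6385 0.3121 0.1471]
w6 (368, 375) [0.6368 0.3214 0.1584]
w6 (397, 375) [0.6379 0.3124 0.1578]
w6 (368, 400) [0.6371 0.321  0.1735]
w6 (397, 400) [0.6377 0.3128 0.1725]
w6 (345, 372) [0.6313 0.3287 0.1482]
w6 (330, 330) [0.6394 0.3364 0.1334]
w6 (360, 320) [0.6448 0.3262 0.1331]
w5 (230, 380) [0.6314 0.3625 0.2508]
w5 (245, 380) [0.6311 0.3583 0.2491]
w5 (520, 380) [0.6451 0.2746 0.2516]
w5 (535, 380) [0.6454 0.2697 0.251 ]
w5 (525, 430) [0.6327 0.2722 0.2592]
1310
[[269.     383.       0.8782   0.3991   0.1506]
 [285.     360.       0.8286   0.3881   0.1555]
 [276.     373.       0.8571   0.3946   0.1558]
 [280.     367.       0.8443   0.3914   0.1562]
 [289.     354.       0.8157   0.385    0.1562]
 [312.     358.       0.7884   0.419    0.1564]
 [288.     355.       0.8183   0.3851   0.1564]
 [282.     364.       0.8379   0.3899   0.1565]
 [308.     355.       0.7902   0.41     0.1565]
 [273.     377.       0.8661   0.3963   0.1567]
 [284.     361.       0.8314   0.3883   0.1568]
 [286.     358.       0.825    0.3867   0.1573]
 [283.     363.       0.8354   0.3898   0.1577]
 [270.     383.       0.8774   0.4007   0.1581]
 [270.     382.       0.8763   0.3994   0.1582]
 [315.     359.       0.7858   0.4242   0.1582]
 [297.     350.       0.7997   0.3896   0.1583]
 [275.     375.       0.8611   0.3961   0.1584]
 [281.     366.       0.842    0.3914   0.1585]
 [277.     372.       0.8548   0.3946   0.1586]
 [271.     381.       0.8738   0.3993   0.1587]
 [323.     365.       0.7824   0.442    0.1588]
 [277.     373.       0.856    0.3959   0.1588]
 [278.     370.       0.851    0.3932   0.1589]
 [319.     362.       0.7841   0.4331   0.1589]]
```

Run:
```python
from ov import *
crop('s7',300,190,400,280,8,'s7x')
```

```text
(no output)
```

View pics/s7x.png

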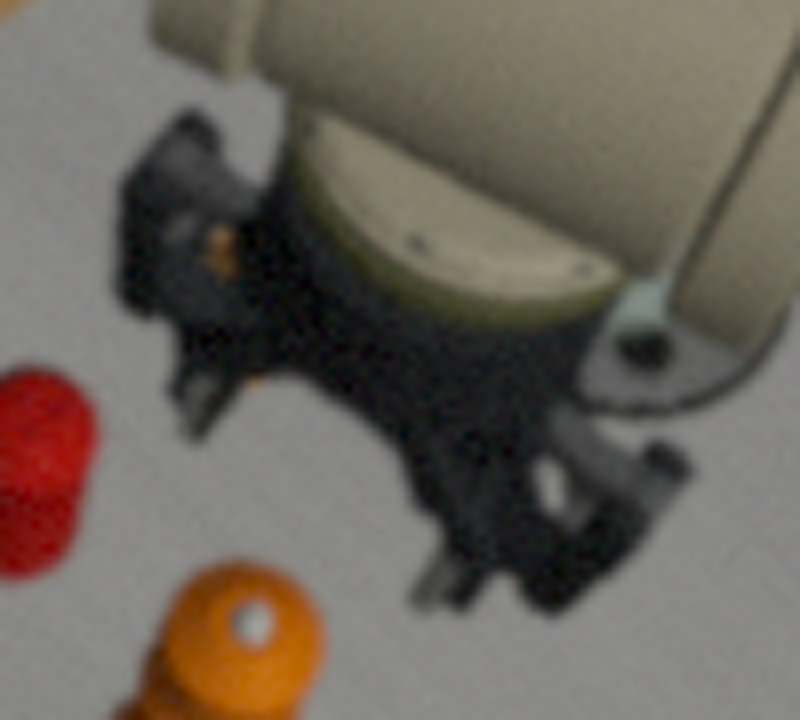

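Run:
```python
from ov import *
np.set_printoptions(precision=4,suppress=True)
s=load('s7')
for u,v in [(324,242),(324,240),(353,263),(354,262),(354,264),(355,263)]: print('s7',(u,v),at_depth(s,u,v))
w=load('w7')
print('table',[at_depth(w,u/1.5,v/1.5) for u,v in [(300,100),(400,60),(250,250)]],'tip mill',at_depth(w,387/1.5,297/1.5))
for u,v in [(285,365),(295,365),(470,365),(480,365),(485,380)]: print('w7',(u,v),at_depth(w,u/1.5,v/1.5))
w=load('w2')
for u,v in [(262,370),(275,370),(280,370),(490,370),(500,370)]: print('w2',(u,v),at_depth(w,u/1.5,v/1.5))
```

```text
s7 (324, 242) [0.6391 0.2839 0.2424]
s7 (324, 240) [0.6399 0.2829 0.2513]
s7 (353, 263) [0.6277 0.3496 0.2407]
s7 (354, 262) [0.6281 0.3504 0.2483]
s7 (354, 264) [0.946  0.4407 0.9871]
s7 (355, 263) [0.6234 0.3517 0.2373]
table [array([0.7224, 0.392 , 0.0014]), array([0.7607, 0.3224, 0.0002]), array([ 0.6011,  0.4222, -0.0001])] tip mill [0.6276 0.3131 0.1458]
w7 (285, 365) [0.6283 0.348  0.2303]
w7 (295, 365) [0.6292 0.3446 0.231 ]
w7 (470, 365) [0.6374 0.2881 0.2304]
w7 (480, 365) [0.6377 0.2847 0.2299]
w7 (485, 380) [0.6381 0.2855 0.2405]
w2 (262, 370) [ 0.5636 -0.2677  0.1205]
w2 (275, 370) [ 0.5639 -0.2716  0.1199]
w2 (280, 370) [ 0.5644 -0.2733  0.1204]
w2 (490, 370) [ 0.5739 -0.3393  0.1195]
w2 (500, 370) [ 0.5743 -0.3425  0.1194]
```

Both cameras and the contact agree that the fingertips are about 20 mm (shut) to 33 mm (open) above the reported TCP. They aren't 19 mm ahead as stated, so I'll grip 38 mm lower than planned. The mill is still standing at the same spot, so I'm retrying.

Call:
carry_out(series=[0,0,0,0.0025,-0.0025,-0.035,1,0,0,0,0,0,-0.05,1,0,0,0,0,0,-0.04,1,0,0,0,0,0,0,1,0,0,0,0,0,0,-0.3,0,0,0,0,0,0,-1,0,0,0,0,0,0,-1,0,0,0,0,0,0,-1], force=40)

```text
time: 9.1
tcp_pos: [0.6271, 0.3117, 0.0842]
orientation: [[0.989, 0.151, 0.004], [0.151, -0.989, 0.001], [0.004, -0.0, -1.0]]
contact_force: [0.1, -0.6, 5.8]
width: 0.0424
```

Run:
```python
from ov import *
c=snap('wrist','w8'); print(c['s']['tcp_pos'],c['s']['width'],c['s']['contact_force']);crop('w8',0,0,512,384,1.5,'w8x')
```

```text
[0.62713039 0.31173913 0.08420831] 0.04241462293388928 [ 0.14850653 -0.56820047  5.75023789]
```

View pics/w8x.png

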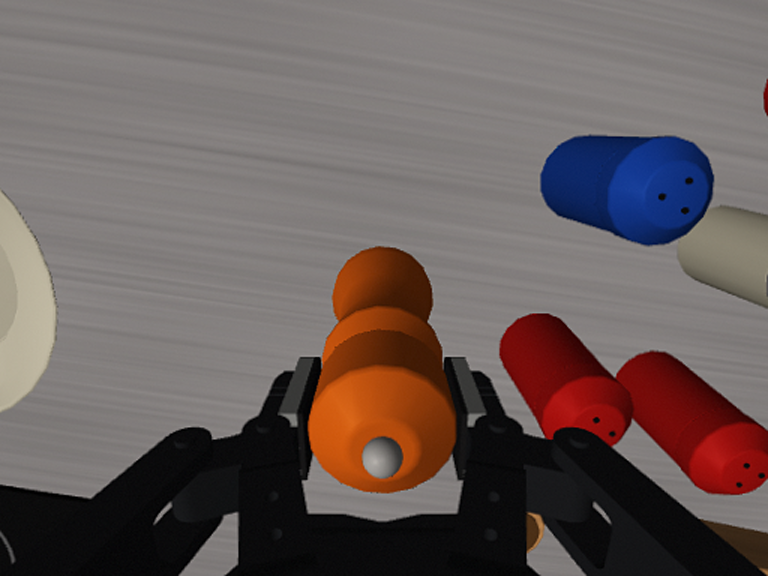

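Call:
carry_out(series=[0,0,0,0,0,0.02,-1,0,0,0,0,0,0.045,-1,0,0,0,0,0,0.045,-1,0,0,0,-0.035,-0.0525,0,-1,0,0,0,-0.035,-0.0525,0,-1,0,0,0,-0.035,-0.0525,0,-1,0,0,0,-0.035,-0.0525,0,-1,0,0,0,-0.035,-0.0525,0,-1])

```text
time: 10.15
tcp_pos: [0.4515, 0.0501, 0.1925]
orientation: [[0.988, 0.152, 0.001], [0.152, -0.988, -0.0], [0.001, 0.0, -1.0]]
contact_force: [1.8, -1.2, -1.7]
width: 0.0431
```

Call:
carry_out(series=[0,0,0,0,0,0,-1])

```text
time: 10.28
tcp_pos: [0.4513, 0.0493, 0.1926]
orientation: [[0.989, 0.147, 0.0], [0.147, -0.989, -0.0], [0.0, 0.0, -1.0]]
contact_force: [-0.4, 0.7, -2.2]
width: 0.0429
```

Run:
```python
from ov import *
c=snap('wrist','w9'); print(c['s']['tcp_pos'],c['s']['width'],c['s']['contact_force']);overlay('w9',{},(0,0,512,384),1.5,'w9x',cd=(.445,.004,-.1))
```

```text
[0.45128956 0.04925862 0.19262979] 0.042923716894379446 [-0.36024941  0.70240462 -2.22611617]
```

View pics/w9x.png

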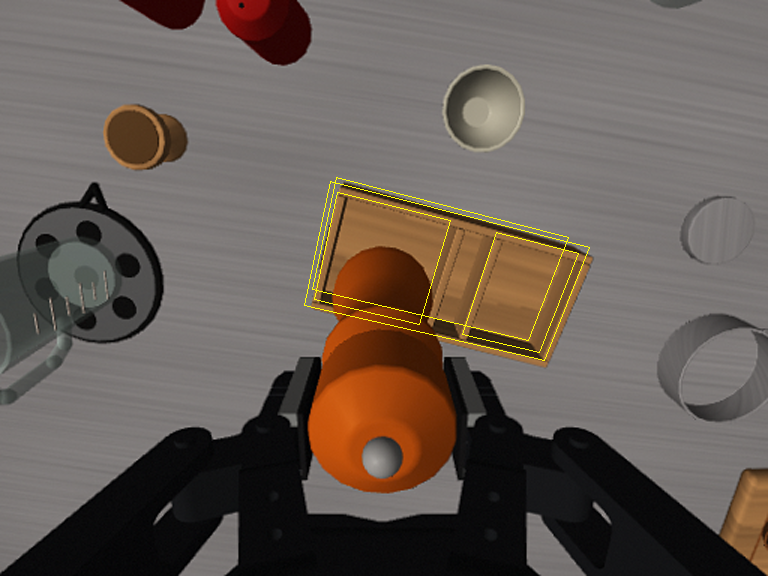

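Call:
carry_out(series=[0,0,0,-0.001,0,-0.045,-1,0,0,0,0,0,-0.035,-1,0,0,0,0,0,-0.015,-1,0,0,0,0,0,-0.0065,-1,0,0,0,0,0,0,-1,0,0,0,0,0,0,-1])

```text
time: 11.08
tcp_pos: [0.4523, 0.0518, 0.091]
orientation: [[0.988, 0.152, 0.001], [0.152, -0.988, -0.0], [0.001, 0.0, -1.0]]
contact_force: [-0.5, 0.0, -1.8]
width: 0.0427
```

Run:
```python
from ov import *
c=snap('wrist','w10'); print(c['s']['tcp_pos'],c['s']['width'],c['s']['contact_force']);overlay('w10',{},(0,0,512,384),1.5,'w10x',cd=(.443,.004,-.13))
```

```text
[0.45233852 0.05179613 0.0910317 ] 0.0427000153509119 [-0.54761979  0.00871838 -1.7724576 ]
```

View pics/w10x.png

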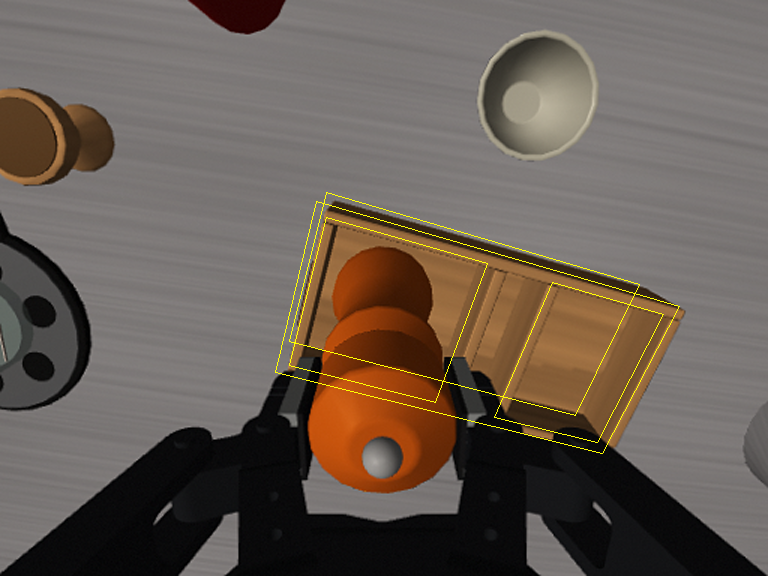

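Run:
```python
from ov import *
np.set_printoptions(precision=4,suppress=True)
w=load('w10')
for p in [(331,206),(684,309),(607,450)]: print(at_z(w,p[0]/1.5,p[1]/1.5,.038))
w9=load('w9')
for p in [(338,186),(591,259),(547,366),(307,305)]: print('9',at_z(w9,p[0]/1.5,p[1]/1.5,.038))
crop('w10',180,120,470,310,2.7,'w10c')
# mill base centre at z=.006
print(at_z(w,383/1.5,294/1.5,.012))
```

```text
[0.4993 0.084  0.038 ]
[ 0.4754 -0.0985  0.038 ]
[ 0.3873 -0.0856  0.038 ]
9 [0.4974 0.0873 0.038 ]
9 [ 0.4733 -0.0985  0.038 ]
9 [ 0.3852 -0.0892  0.038 ]
9 [0.4085 0.1    0.038 ]
[0.4517 0.0523 0.012 ]
```

View pics/w10c.png

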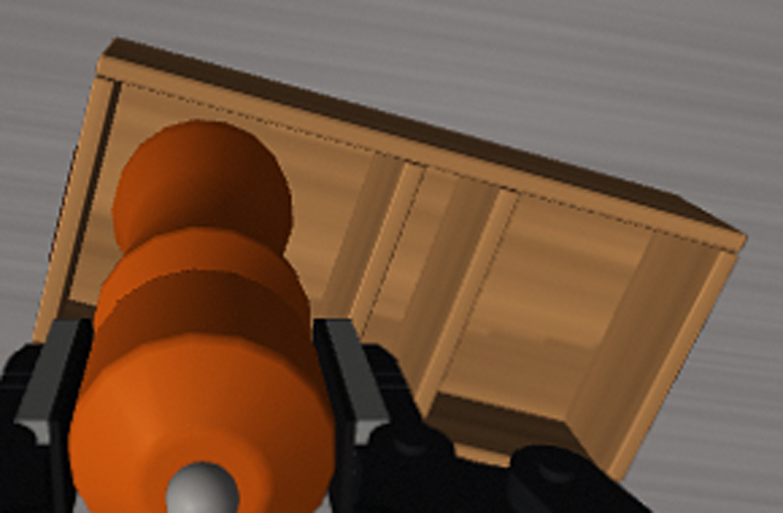

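The mill base is on the pocket floor, about 4 mm off centre in x and y. I'll nudge it, release, and go on to the salt shaker.

Call:
carry_out(series=[0,0,0,-0.003,-0.004,0,-1,0,0,0,0,0,-0.0012,-1,0,0,0,0,0,0,1,0,0,0,0,0,0,1,0,0,0,0,0,0,1,0,0,0,0,0,0.04,1,0,0,0,0,0,0.05,1])

```text
time: 12.0
tcp_pos: [0.4483, 0.0476, 0.18]
orientation: [[0.989, 0.151, -0.002], [0.151, -0.989, 0.0], [-0.002, -0.001, -1.0]]
contact_force: [0.3, 0.2, -0.3]
width: 0.0853
```

Call:
carry_out(series=[0,0,0.115,0.0464,0.0168,0.01,1,0,0,0.115,0.0464,0.0168,0.01,1,0,0,0.115,0.0464,0.0168,0,1,0,0,0.115,0.0464,0.0168,0,1,0,0,0,0.0464,0.0168,0,1,0,0,0,0,0,0,1])

```text
time: 12.75
tcp_pos: [0.6823, 0.1323, 0.1964]
orientation: [[0.818, 0.575, -0.002], [0.575, -0.818, 0.0], [-0.002, -0.001, -1.0]]
contact_force: [0.3, 0.3, 0.0]
width: 0.0857
```

Run:
```python
from ov import *
c=snap('wrist','w11'); print(c['s']['tcp_pos'],c['s']['width'],c['s']['contact_force'],c['s']['joints']);overlay('w11',dict(salt=(.68,.134)),(0,0,512,384),1.5,'w11x')
```

```text
[0.68230543 0.13228946 0.19642534] 0.08568490155404251 [0.31315517 0.30981142 0.02838331] [2.33342605e-02 7.27127325e-01 9.08757882e-01 1.26360634e-04
 1.50818382e+00 9.81481569e-01]
```

View pics/w11x.png

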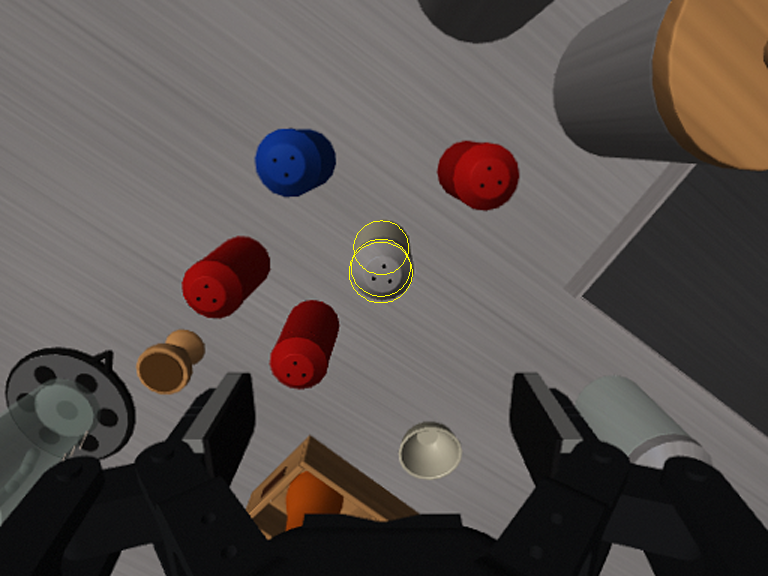

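Call:
carry_out(series=[0,0,0,-0.002,0,-0.05,1,0,0,0,0,0,-0.055,1,0,0,0,0,0,-0.045,1,0,0,0,0,0,-0.023,1,0,0,0,0,0,0,1,0,0,0,0,0,0,-0.3,0,0,0,0,0,0,-1,0,0,0,0,0,0,-1], force=35)

```text
time: 13.8
tcp_pos: [0.6794, 0.1315, 0.028]
orientation: [[0.819, 0.574, 0.002], [0.574, -0.819, 0.0], [0.002, 0.001, -1.0]]
contact_force: [-0.8, 0.6, 5.0]
width: 0.0397
```

Call:
carry_out(series=[0,0,0,0,0,0,-1,0,0,0,0,0,0,-1])

```text
time: 14.05
tcp_pos: [0.6794, 0.1315, 0.028]
orientation: [[0.819, 0.574, 0.002], [0.574, -0.819, 0.0], [0.002, 0.001, -1.0]]
contact_force: [-1.5, -0.3, 7.8]
width: 0.0396
```

Run:
```python
from ov import *
c=snap('wrist','w12'); print(c['s']['tcp_pos'],c['s']['width'],c['s']['contact_force'],c['s']['joints']);crop('w12',0,0,512,384,1.5,'w12x')
```

```text
[0.67941814 0.13153284 0.02798251] 0.03961736100964653 [-1.50941467 -0.29342026  7.75449681] [2.23517022e-02 8.57054093e-01 1.11926806e+00 6.13689206e-05
 1.16325235e+00 9.81308117e-01]
```

View pics/w12x.png

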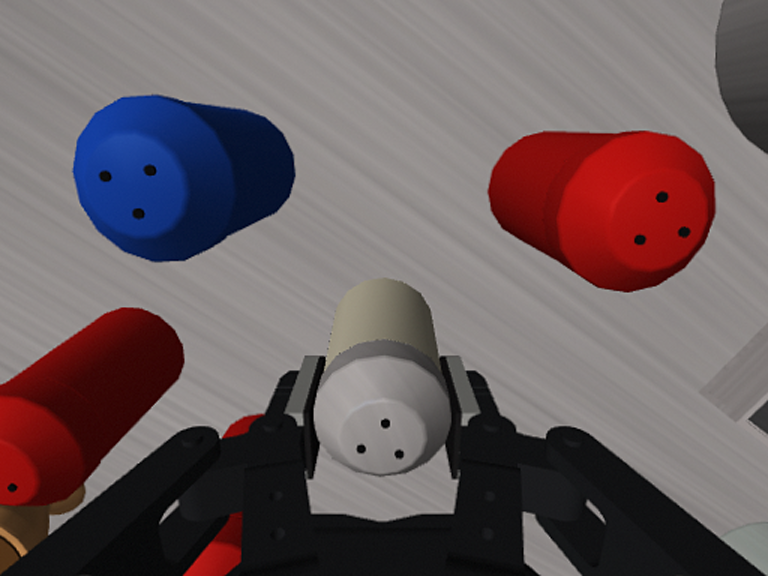

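The salt shaker is held at the cap. I'm carrying it to the narrow pocket.

Call:
carry_out(series=[0,0,0,0,0,0.03,-1,0,0,0,0,0,0.055,-1,0,0,0,0,0,0.055,-1,0,0,0.12,-0.049,-0.038,0,-1,0,0,0.12,-0.049,-0.038,0,-1,0,0,0.12,-0.049,-0.038,0,-1,0,0,0.12,-0.049,-0.038,0,-1,0,0,0.12,-0.049,-0.037,0,-1])

```text
time: 15.1
tcp_pos: [0.4321, -0.0584, 0.1666]
orientation: [[0.347, 0.938, 0.001], [0.938, -0.347, -0.001], [-0.0, 0.001, -1.0]]
contact_force: [-0.5, -1.9, -0.7]
width: 0.0395
```

Call:
carry_out(series=[0,0,0.115,0,0,0,-1,0,0,0.115,0,0,0,-1,0,0,0,0,0,0,-1])

```text
time: 15.48
tcp_pos: [0.4338, -0.0576, 0.1666]
orientation: [[0.13, 0.992, 0.0], [0.992, -0.13, -0.0], [-0.0, 0.0, -1.0]]
contact_force: [0.6, -0.5, -1.3]
width: 0.0399
```

Run:
```python
from ov import *
c=snap('wrist','w13'); print(c['s']['tcp_pos'],c['s']['orientation'][:,0],c['s']['width'],c['s']['contact_force'],c['s']['joints']);overlay('w13',{},(0,0,512,384),1.5,'w13x',cd=(.442,.001,-.129))
```

```text
[ 0.4337573  -0.0575514   0.16661415] [ 1.29851028e-01  9.91533509e-01 -1.08682334e-04] 0.03988817583864355 [ 0.59974882 -0.49680179 -1.30431076] [-4.00941204e-01  1.72723493e-01  1.82199581e+00  7.23557524e-06
  1.14644319e+00 -2.70725470e-01]
```

View pics/w13x.png

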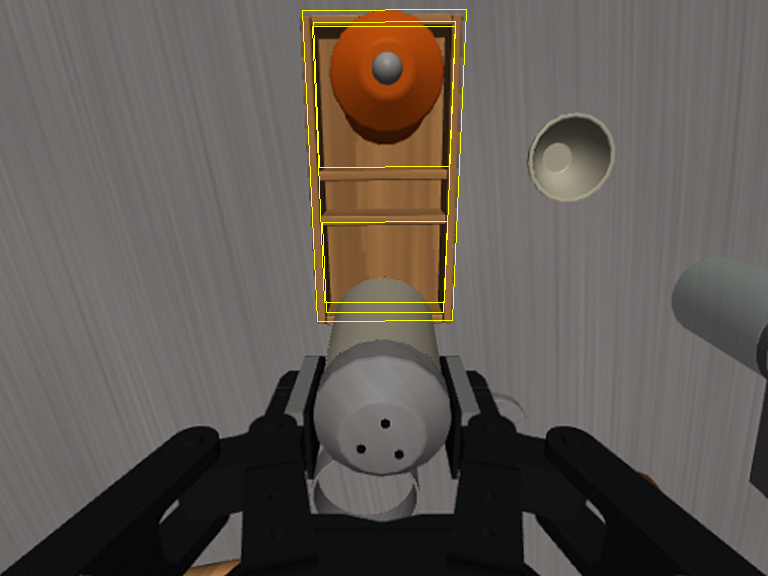

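Call:
carry_out(series=[0,0,0,0.001,-0.001,-0.05,-1,0,0,0,0,0,-0.045,-1,0,0,0,0,0,-0.025,-1,0,0,0,0,0,-0.009,-1,0,0,0,0,0,-0.003,-1,0,0,0,0,0,0,-1])

```text
time: 16.27
tcp_pos: [0.4354, -0.0587, 0.0351]
orientation: [[0.129, 0.992, 0.001], [0.992, -0.129, -0.001], [-0.0, 0.001, -1.0]]
contact_force: [-0.5, -0.1, -0.1]
width: 0.0397
```

Run:
```python
from ov import *
c=snap('wrist','w14'); print(c['s']['tcp_pos'],c['s']['width'],c['s']['contact_force']);crop('w14',0,0,512,384,1.5,'w14x')
```

```text
[ 0.43535523 -0.05868217  0.03512196] 0.03968458306737083 [-0.45889258 -0.06410445 -0.11145299]
```

View pics/w14x.png

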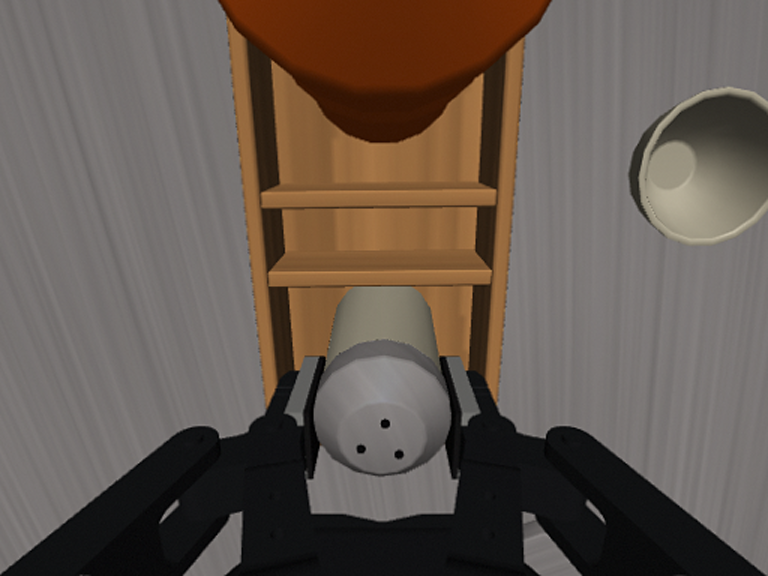

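Call:
carry_out(series=[0,0,0,0,0,0,1,0,0,0,0,0,0,1,0,0,0,0,0,0,1,0,0,0,0,0,0.03,1,0,0,0,0,0,0.05,1,0,0,0,0,0,0.055,1])

```text
time: 17.08
tcp_pos: [0.4344, -0.0583, 0.1708]
orientation: [[0.129, 0.992, -0.001], [0.992, -0.129, 0.0], [0.0, -0.001, -1.0]]
contact_force: [0.7, 0.3, 0.2]
width: 0.0855
```

Run:
```python
from ov import *
np.set_printoptions(precision=4,suppress=True)
w=load('w14')
for p in [(340,530),(382,530),(430,530),(382,560),(270,480)]: print(p,at_depth(w,p[0]/1.5,p[1]/1.5))
w=load('w11')
print('open');
for p in [(382,530),(382,560),(230,380),(225,420),(190,450)]: print(p,at_depth(w,p[0]/1.5,p[1]/1.5))
c=snap('wrist','w15'); print(c['s']['tcp_pos'],c['s']['width'],c['s']['contact_force']);crop('w15',0,0,512,384,1.5,'w15x')
```

```text
(340, 530) [ 0.4277 -0.0467  0.1249]
(382, 530) [ 0.4357 -0.0477  0.1249]
(430, 530) [ 0.4447 -0.0473  0.1264]
(382, 560) [ 0.4358 -0.0464  0.1326]
(270, 480) [ 0.4145 -0.0384  0.1189]
open
(382, 530) [0.6898 0.1391 0.2862]
(382, 560) [0.6903 0.1394 0.2933]
(230, 380) [0.6637 0.1778 0.2312]
(225, 420) [0.6642 0.1732 0.2488]
(190, 450) [0.6663 0.177  0.2663]
[ 0.4344 -0.0583  0.1708] 0.08551055647579316 [0.656  0.3172 0.2418]
```

View pics/w15x.png

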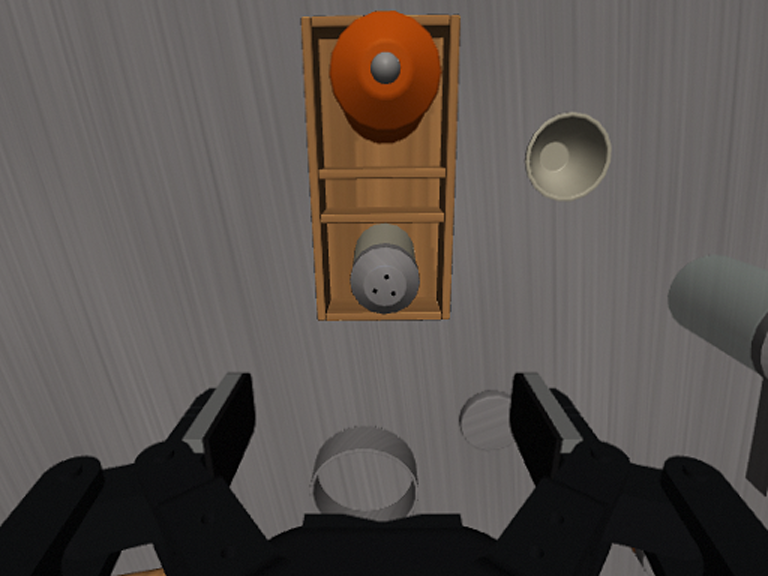

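Mill and shaker are both standing in their pockets. The palm measures TCP +90 mm, so the pourer grip needs TCP z of at least 0.032. Moving there now.

Call:
carry_out(series=[0,0,0,0.049,-0.0117,0,1,0,0,0,0.049,-0.0117,0,1,0,0,0,0.049,-0.0117,0,1,0,0,0,0.049,-0.0117,0,1,0,0,0,0.049,-0.0117,0,1,0,0,0,0,0,0,1])

```text
time: 17.88
tcp_pos: [0.6814, -0.1176, 0.1665]
orientation: [[0.129, 0.992, -0.002], [0.992, -0.129, 0.001], [0.0, -0.002, -1.0]]
contact_force: [-0.7, 0.8, -0.0]
width: 0.0851
```

Run:
```python
from ov import *
c=snap('wrist','w16'); print(c['s']['tcp_pos'],c['s']['width'],c['s']['joints']);overlay('w16',dict(pour=(.68,-.116)),(0,0,512,384),1.5,'w16x')
print(at_depth(c,385/1.5,300/1.5))
```

```text
[ 0.68140098 -0.11763043  0.16653065] 0.08507272393558277 [-3.39940638e-01  7.33063234e-01  9.74750812e-01  4.99760880e-06
  1.43567419e+00 -2.10746760e-01]
[ 0.68294005 -0.10930998  0.11845624]
```

View pics/w16x.png

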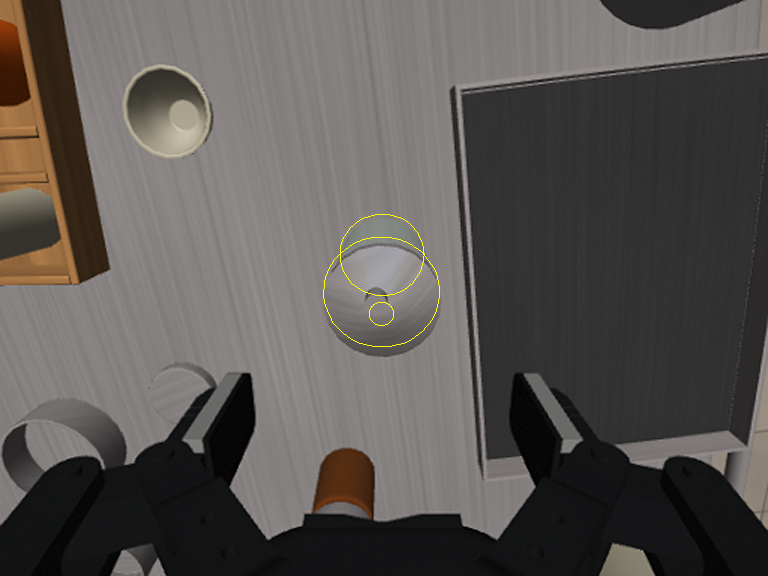

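Call:
carry_out(series=[0,0,0,-0.001,0,-0.05,1,0,0,0,0,0,-0.045,1,0,0,0,0,0,-0.03,1,0,0,0,0,0,-0.007,1,0,0,0,0,0,0,1,0,0,0,0,0,0,-0.3,0,0,0,0,0,0,-1,0,0,0,0,0,0,-1], force=40)

```text
time: 18.92
tcp_pos: [0.6799, -0.1173, 0.0397]
orientation: [[0.129, 0.992, 0.004], [0.992, -0.129, -0.001], [-0.001, 0.004, -1.0]]
contact_force: [0.9, -0.5, 4.9]
width: 0.062
```

Call:
carry_out(series=[0,0,0,0,0,0,-1,0,0,0,0,0,0,-1])

```text
time: 19.18
tcp_pos: [0.6799, -0.1173, 0.0396]
orientation: [[0.129, 0.992, 0.004], [0.992, -0.129, -0.001], [-0.001, 0.004, -1.0]]
contact_force: [0.9, 0.5, 5.6]
width: 0.0615
```

Run:
```python
from ov import *
c=snap('wrist','w17'); print(c['s']['tcp_pos'],c['s']['width'],c['s']['contact_force'],c['s']['joints']);crop('w17',0,0,512,384,1.5,'w17x')
```

```text
[ 0.67988729 -0.11731142  0.03963273] 0.061477015443687236 [0.87676084 0.47916817 5.64451695] [-3.40232897e-01  8.38080479e-01  1.12285483e+00 -1.56365060e-05
  1.17691565e+00 -2.11303876e-01]
```

View pics/w17x.png

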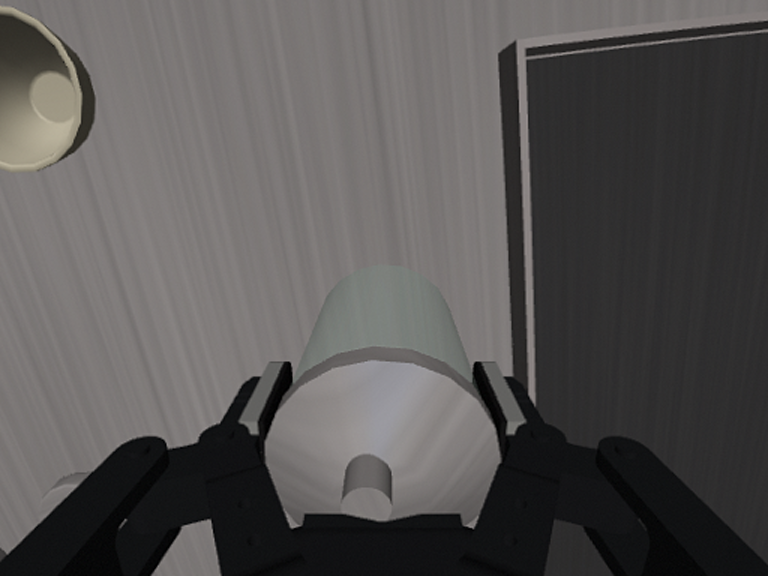

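Call:
carry_out(series=[0,0,0,0,0,0.025,-1,0,0,0,0,0,0.05,-1,0,0,0,-0.047,-0.0203,0.02,-1,0,0,0,-0.047,-0.0203,0.02,-1,0,0,0,-0.047,-0.0203,0,-1,0,0,0,-0.047,-0.0203,0,-1,0,0,0,-0.047,-0.0203,0,-1,0,0,0,-0.047,-0.0203,0,-1])

```text
time: 20.23
tcp_pos: [0.3952, -0.2391, 0.1526]
orientation: [[0.128, 0.992, 0.0], [0.992, -0.128, -0.0], [-0.0, 0.0, -1.0]]
contact_force: [-0.2, -1.8, -3.1]
width: 0.0622
```

Call:
carry_out(series=[0,0,0,0,0,0,-1,0,0,0,0,0,0,-1])

```text
time: 20.48
tcp_pos: [0.3971, -0.2388, 0.1527]
orientation: [[0.129, 0.992, 0.001], [0.992, -0.129, -0.0], [-0.0, 0.001, -1.0]]
contact_force: [0.4, -0.1, -4.2]
width: 0.0616
```

Run:
```python
from ov import *
c=snap('wrist','w18'); print(c['s']['tcp_pos'],c['s']['width'],c['s']['contact_force'],c['s']['joints']);overlay('w18',{},(0,0,512,384),1.5,'w18x',st=(.3995,-.2945,.035))
snap('scene','s18'); overlay('s18',{},(190,50,320,150),6,'s18x',st=(.3995,-.2945,.035))
```

```text
[ 0.39712869 -0.23878805  0.15274273] 0.0616474751574546 [ 0.44922938 -0.05603055 -4.18402241] [-7.95194138e-01  2.44828915e-01  1.77114287e+00  2.61238616e-04
  1.12489742e+00 -6.65974281e-01]
```

View pics/w18x.png

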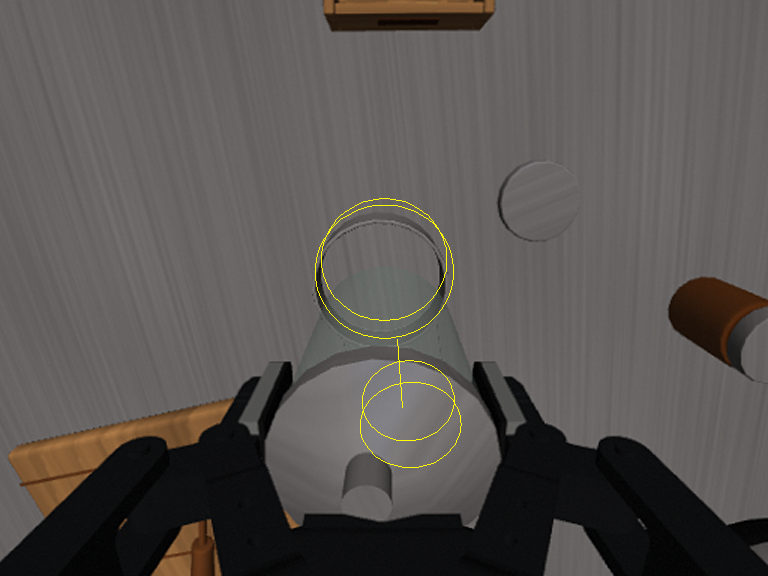

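View pics/s18x.png

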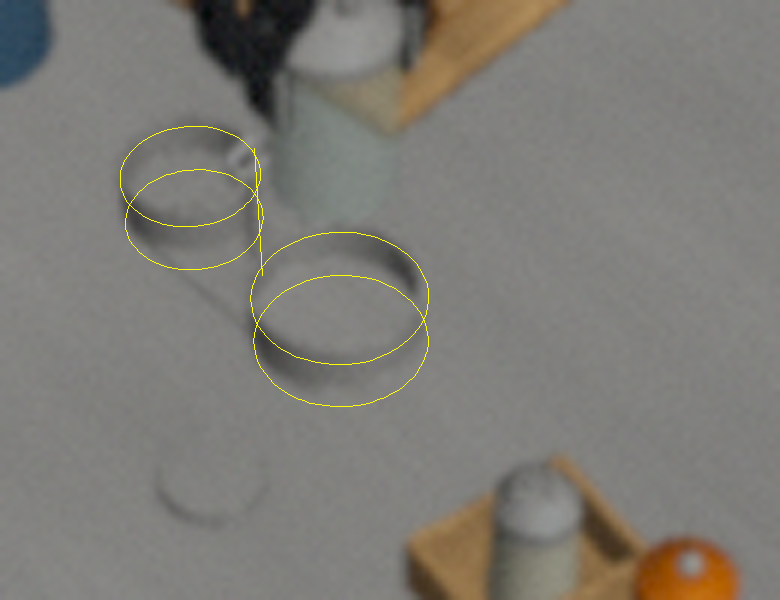

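Call:
carry_out(series=[0,0,0,-0.001,-0.003,-0.04,-1,0,0,0,0,0,-0.03,-1,0,0,0,0,0,0,-1])

```text
time: 20.95
tcp_pos: [0.3956, -0.2406, 0.0809]
orientation: [[0.127, 0.992, -0.003], [0.992, -0.127, 0.003], [0.003, -0.003, -1.0]]
contact_force: [-0.7, -0.3, -3.9]
width: 0.062
```

Run:
```python
from ov import *
c=snap('wrist','w19'); print(c['s']['tcp_pos'],c['s']['width'],c['s']['contact_force']);crop('w19',170,100,340,260,4,'w19x')
```

```text
[ 0.39557123 -0.24055713  0.08088838] 0.06201897334318322 [-0.6611186  -0.34265567 -3.89539048]
```

View pics/w19x.png

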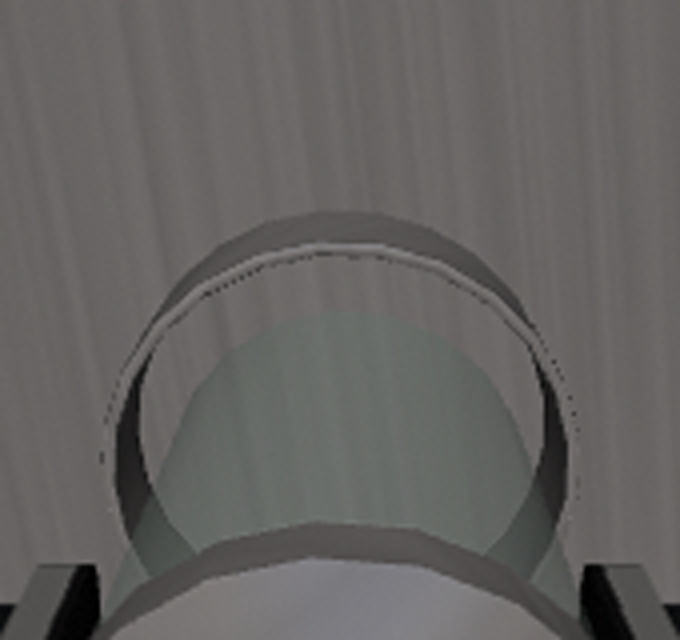

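Call:
carry_out(series=[0,0,0,0,-0.001,-0.02,-1,0,0,0,0,0,-0.01,-1,0,0,0,0,0,-0.0045,-1,0,0,0,0,0,0,-1,0,0,0,0,0,0,-1])

```text
time: 21.62
tcp_pos: [0.3961, -0.243, 0.0484]
orientation: [[0.129, 0.992, 0.001], [0.992, -0.129, -0.001], [-0.001, 0.001, -1.0]]
contact_force: [-0.1, -0.4, -3.7]
width: 0.0623
```

Run:
```python
from ov import *
c=snap('wrist','w20'); print(c['s']['tcp_pos'],c['s']['width'],c['s']['contact_force']);crop('w20',170,100,340,260,4,'w20x')
```

```text
[ 0.3961178  -0.24304919  0.04844234] 0.06232319558412355 [-0.06566202 -0.40538723 -3.65487317]
```

View pics/w20x.png

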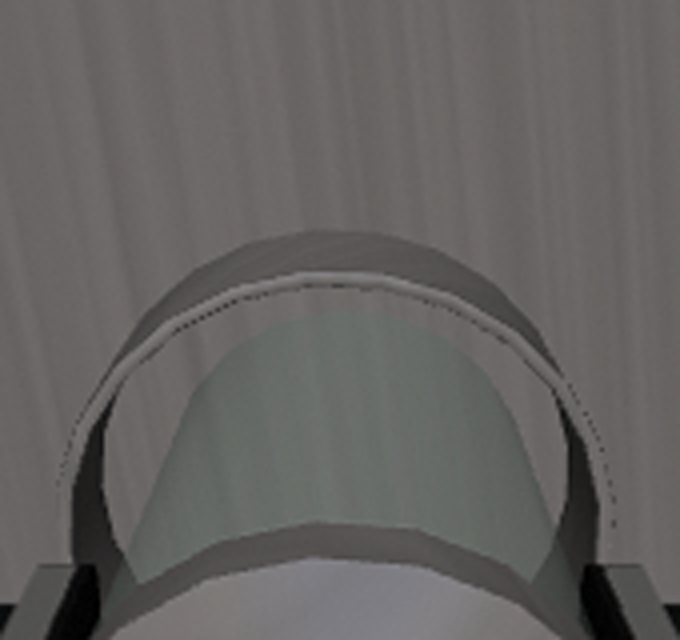

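Call:
carry_out(series=[0,0,0,0,0,-0.0015,-1,0,0,0,0,0,-0.0015,-1,0,0,0,0,0,0,-1])

```text
time: 22.05
tcp_pos: [0.396, -0.2433, 0.0456]
orientation: [[0.128, 0.992, 0.0], [0.992, -0.128, -0.001], [-0.001, 0.001, -1.0]]
contact_force: [-1.2, -0.5, 4.7]
width: 0.0619
```

Call:
carry_out(series=[0,0,0,0,0,0,1,0,0,0,0,0,0,1,0,0,0,0,0,0,1,0,0,0,0,0,0.04,1,0,0,0,0,0,0.05,1,0,0,0,0,0,0.045,1,0,0,0,0,0,0,1])

```text
time: 22.92
tcp_pos: [0.3969, -0.2438, 0.1828]
orientation: [[0.129, 0.992, 0.004], [0.992, -0.129, -0.005], [-0.004, 0.005, -1.0]]
contact_force: [-0.3, 0.1, -0.2]
width: 0.0856
```

Run:
```python
from ov import *
c=snap('wrist','w21'); print(c['s']['tcp_pos'],c['s']['width'],c['s']['contact_force']);crop('w21',0,0,512,384,1.5,'w21x')
```

```text
[ 0.3968787  -0.24378954  0.18277983] 0.08560015607164406 [-0.27926222  0.14320939 -0.22429113]
```

View pics/w21x.png

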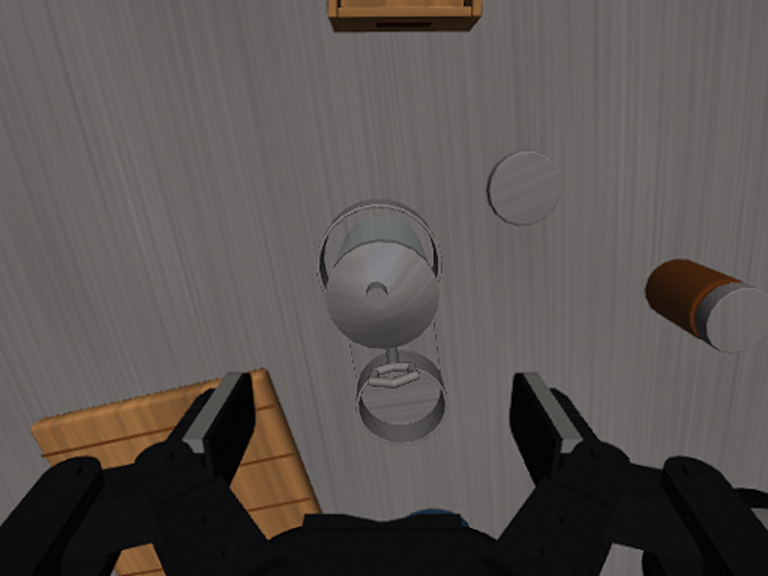

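The pourer is in the wide cup at (380,260 in the picture) and released. Next is the honey jar.

Call:
carry_out(series=[0,0,0,0.0457,-0.0118,0,1,0,0,0,0.0457,-0.0118,0,1,0,0,0,0.0457,-0.0118,0,1,0,0,0,0.0457,-0.0118,0,1,0,0,0,0.0457,-0.0118,0,1,0,0,0,0,0,0,1])

```text
time: 23.72
tcp_pos: [0.6256, -0.3016, 0.1755]
orientation: [[0.128, 0.992, -0.004], [0.992, -0.128, 0.003], [0.002, -0.004, -1.0]]
contact_force: [-0.4, -0.4, -0.7]
width: 0.0854
```

Run:
```python
from ov import *
c=snap('wrist','w22'); print(c['s']['tcp_pos'],c['s']['orientation'],c['s']['joints']);overlay('w22',dict(honey=(.6255,-.302)),(0,0,512,384),1.5,'w22x')
```

```text
[ 0.62555597 -0.30163993  0.17554431] [[ 0.12767064  0.9918101  -0.0035968 ]
 [ 0.99181414 -0.12766138  0.0026971 ]
 [ 0.00221584 -0.0039117  -0.99998989]] [-6.17603213e-01  7.37421339e-01  9.43971594e-01  1.16671110e-04
  1.46469394e+00 -4.89599801e-01]
```

View pics/w22x.png

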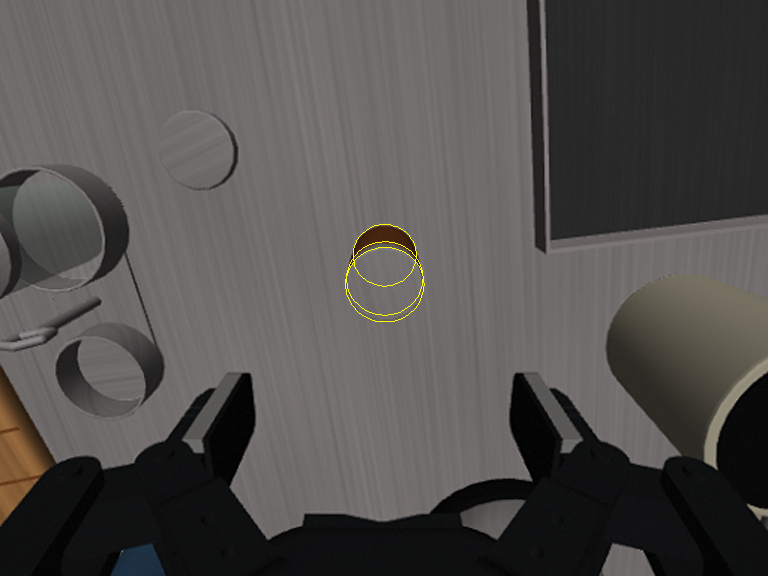

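Call:
carry_out(series=[0,0,0,0,-0.001,-0.05,1,0,0,0,0,0,-0.055,1,0,0,0,0,0,-0.035,1,0,0,0,0,0,-0.0135,1,0,0,0,0,0,0,1,0,0,0,0,0,0,-0.3,0,0,0,0,0,0,-1,0,0,0,0,0,0,-1], force=40)

```text
time: 24.78
tcp_pos: [0.6251, -0.3032, 0.028]
orientation: [[0.129, 0.992, 0.002], [0.992, -0.129, -0.002], [-0.001, 0.003, -1.0]]
contact_force: [0.2, 1.0, 6.4]
width: 0.0468
```

Call:
carry_out(series=[0,0,0,0,0,0,-1,0,0,0,0,0,0,-1])

```text
time: 25.02
tcp_pos: [0.6251, -0.3032, 0.028]
orientation: [[0.129, 0.992, 0.002], [0.992, -0.129, -0.002], [-0.001, 0.002, -1.0]]
contact_force: [1.9, -0.3, 7.1]
width: 0.0463
```

Run:
```python
from ov import *
c=snap('wrist','w23'); print(c['s']['tcp_pos'],c['s']['width'],c['s']['contact_force'],c['s']['joints']);crop('w23',0,0,512,384,1.5,'w23x')
```

```text
[ 0.62508002 -0.30320566  0.02801359] 0.04634811091481822 [ 1.88418806 -0.25296896  7.09966868] [-6.19846632e-01  8.62460960e-01  1.10864207e+00  6.43807475e-05
  1.16775290e+00 -4.90959905e-01]
```

View pics/w23x.png

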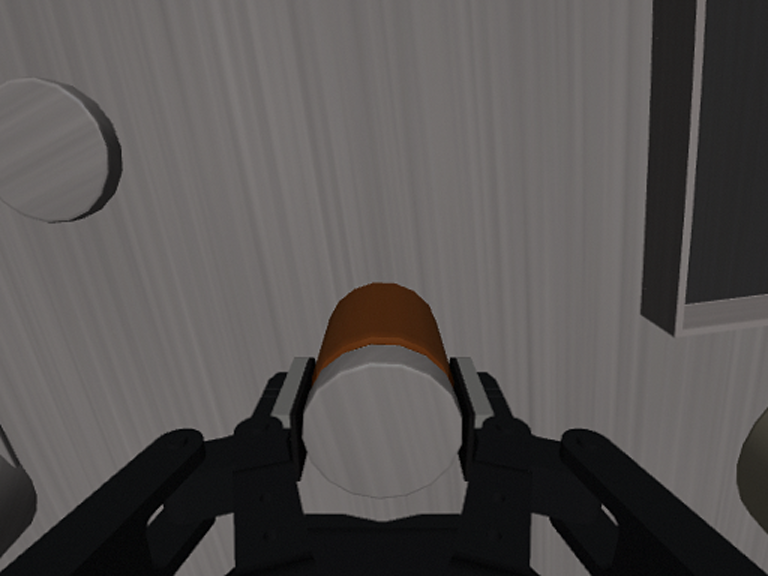

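Call:
carry_out(series=[0,0,0,0,0,0.03,-1,0,0,0,0,0,0.055,-1,0,0,0,0,0,0.05,-1,0,0,0,-0.045,-0.0105,0,-1,0,0,0,-0.045,-0.0105,0,-1,0,0,0,-0.045,-0.0105,0,-1,0,0,0,-0.045,-0.0105,0,-1,0,0,0,-0.045,-0.0105,0,-1])

```text
time: 26.08
tcp_pos: [0.3977, -0.3552, 0.1613]
orientation: [[0.128, 0.992, -0.0], [0.992, -0.128, 0.0], [0.0, -0.0, -1.0]]
contact_force: [-0.8, -0.3, -2.7]
width: 0.0463
```

Call:
carry_out(series=[0,0,0,0,0,0,-1,0,0,0,0,0,0,-1])

```text
time: 26.32
tcp_pos: [0.3996, -0.3553, 0.1615]
orientation: [[0.129, 0.992, 0.0], [0.992, -0.129, -0.0], [0.0, 0.0, -1.0]]
contact_force: [0.7, -0.0, -3.1]
width: 0.0465
```

Run:
```python
from ov import *
c=snap('wrist','w24'); print(c['s']['tcp_pos'],c['s']['width'],c['s']['contact_force'],c['s']['joints']);overlay('w24',{},(0,0,512,384),1.5,'w24x',st=(.3985,-.300,.035))
overlay('w21',{},(180,110,350,310),3.5,'w21o',st=(.3985,-.300,.035))
```

```text
[ 0.39958238 -0.3552613   0.16150273] 0.046514902619051536 [ 0.66623325 -0.02272838 -3.09404506] [-9.46127393e-01  3.84400255e-01  1.55237487e+00  2.27516658e-04
  1.20462166e+00 -8.17018844e-01]
```

View pics/w24x.png

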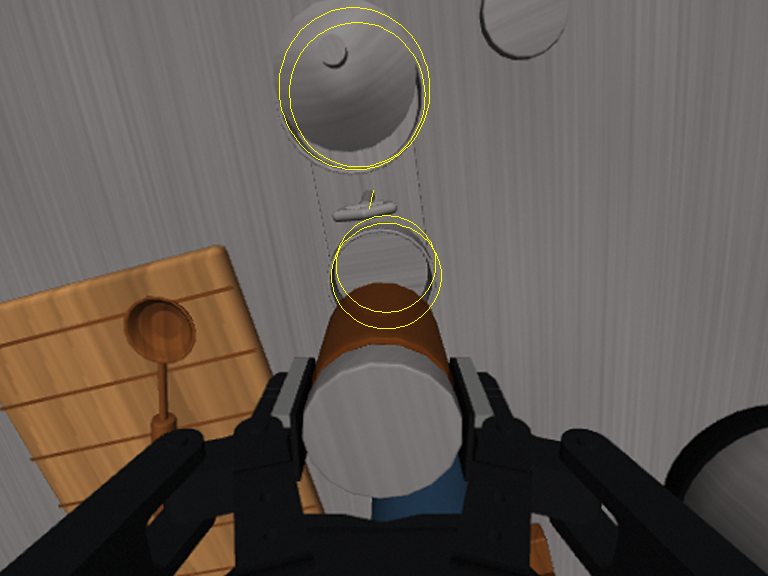

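View pics/w21o.png

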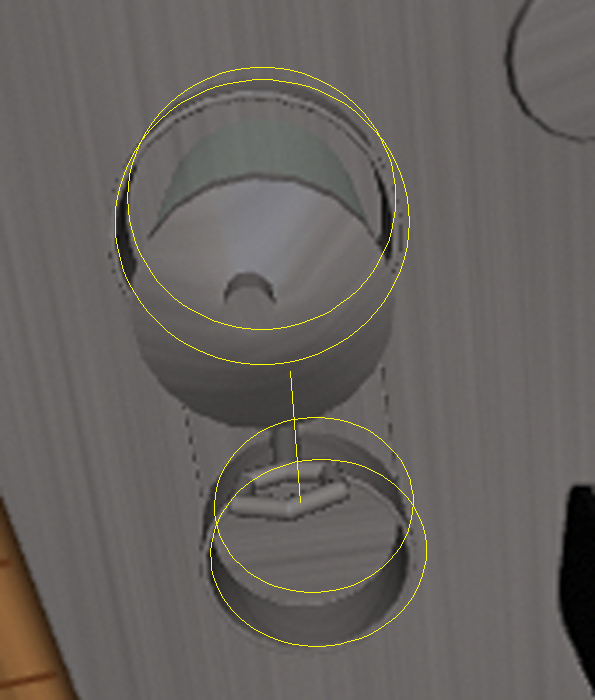

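Run:
```python
from ov import *
w=load('w23');print('lid',at_z(w,382/1.5,421/1.5,.075),'basefront',at_z(w,382/1.5,283/1.5,.0))
w=load('w24')
print('rim l,r',at_z(w,330/1.5,275/1.5,.032),at_z(w,433/1.5,275/1.5,.032))
crop('w24',200,130,310,240,6,'w24c')
```

```text
lid [ 0.62475452 -0.29728664  0.075     ] basefront [ 0.62725025 -0.2800126   0.        ]
rim l,r [ 0.36418224 -0.35353172  0.032     ] [ 0.43194264 -0.3624408   0.032     ]
```

View pics/w24c.png

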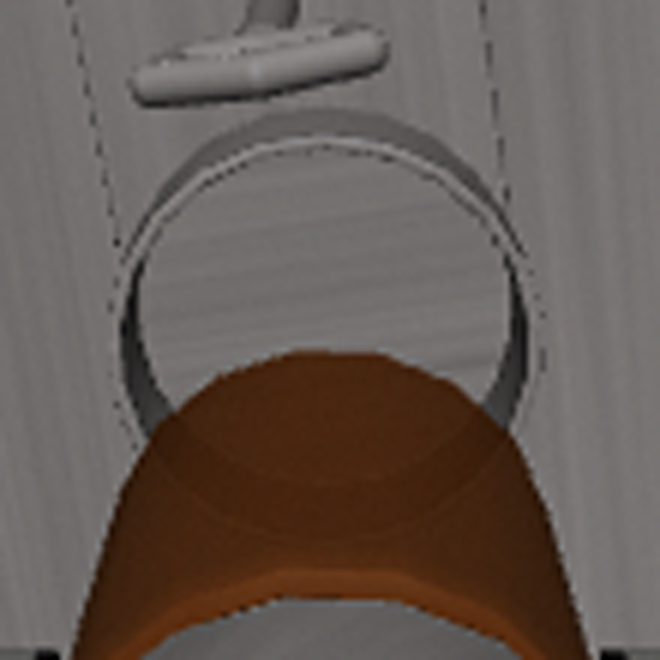

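Run:
```python
from ov import *
w=load('w24');print(at_z(w,253.8,186.2,.032))
for d in (133,545): print(at_z(w,253.8,130+d/6,.032))
```

```text
[ 0.39714419 -0.36087619  0.032     ]
[ 0.4016285  -0.32692417  0.032     ]
[ 0.39222815 -0.3980912   0.032     ]
```

Call:
carry_out(series=[0,0,0,-0.0025,-0.0055,-0.05,-1,0,0,0,0,0,-0.04,-1,0,0,0,0,0,0,-1,0,0,0,0,0,0,-1])

```text
time: 26.88
tcp_pos: [0.3979, -0.3614, 0.073]
orientation: [[0.128, 0.992, 0.001], [0.992, -0.128, -0.002], [-0.002, 0.002, -1.0]]
contact_force: [0.0, -0.3, -2.1]
width: 0.0464
```

Run:
```python
from ov import *
c=snap('wrist','w25'); print(c['s']['tcp_pos'],c['s']['width'],c['s']['contact_force']);crop('w25',170,60,340,250,4,'w25x')
```

```text
[ 0.39786736 -0.36135526  0.07295285] 0.04642631652656235 [ 0.03238764 -0.29691373 -2.05266257]
```

View pics/w25x.png

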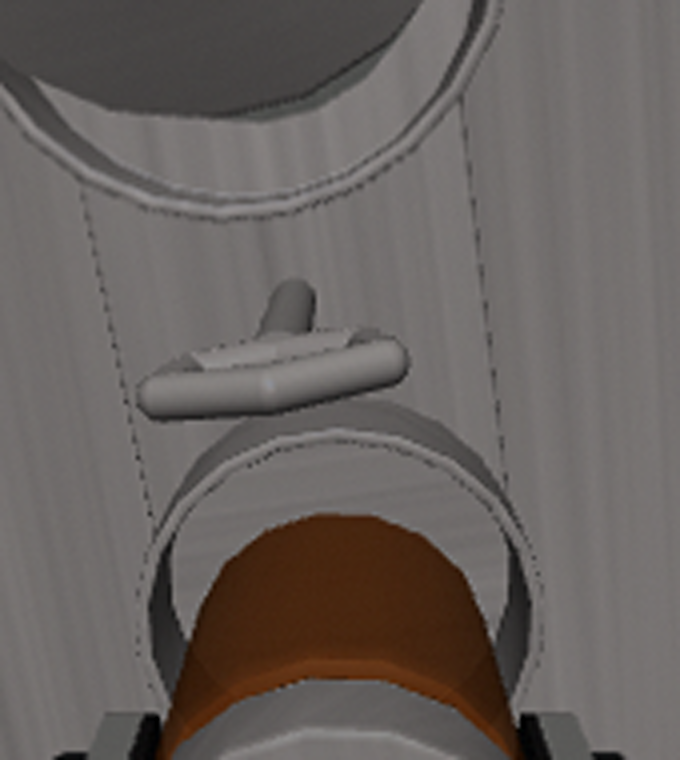

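Call:
carry_out(series=[0,0,0,0,0,-0.02,-1,0,0,0,0,0,-0.012,-1,0,0,0,0,0,-0.005,-1,0,0,0,0,0,0,-1,0,0,0,0,0,0,-1])

```text
time: 27.55
tcp_pos: [0.3971, -0.3611, 0.035]
orientation: [[0.129, 0.992, 0.001], [0.992, -0.129, -0.001], [-0.001, 0.001, -1.0]]
contact_force: [-0.3, -0.6, -2.7]
width: 0.0464
```

Call:
carry_out(series=[0,0,0,0,0,-0.0015,-1,0,0,0,0,0,0,-1])

```text
time: 27.8
tcp_pos: [0.3971, -0.3612, 0.034]
orientation: [[0.129, 0.992, 0.001], [0.992, -0.129, -0.001], [-0.001, 0.001, -1.0]]
contact_force: [-1.8, 1.9, 5.0]
width: 0.0461
```

Floor contact: the force rose to +5 N at z 0.034, as expected. Releasing, rising and looking.

Call:
carry_out(series=[0,0,0,0,0,0,1,0,0,0,0,0,0,1,0,0,0,0,0,0,1,0,0,0,0,0,0.04,1,0,0,0,0,0,0.05,1,0,0,0,0,0,0.05,1,0,0,0,0,0,0.05,1,0,0,0,0,0,0,1])

```text
time: 28.8
tcp_pos: [0.3977, -0.3619, 0.2266]
orientation: [[0.129, 0.992, 0.004], [0.992, -0.128, -0.006], [-0.005, 0.005, -1.0]]
contact_force: [-1.0, -0.1, 0.4]
width: 0.0855
```

Run:
```python
from ov import *
c=snap('wrist','w26'); print(c['s']['tcp_pos'],c['s']['width'],c['s']['contact_force']);crop('w26',0,0,512,384,1.5,'w26x')
snap('scene','s26'); snap('side','d26'); crop('d26',0,0,512,384,1.5,'d26x')
E=dict(ram=(.5597,-.0021),egg=(.5106,.2252))
overlay('s26',E,(190,50,420,250),3.4,'s26x',cd=(.443,.002,-.129),st=(.398,-.297,.03))
```

```text
[ 0.397716   -0.36192804  0.22656802] 0.08545414486754088 [-1.01540168 -0.13139687  0.36811873]
```

View pics/w26x.png

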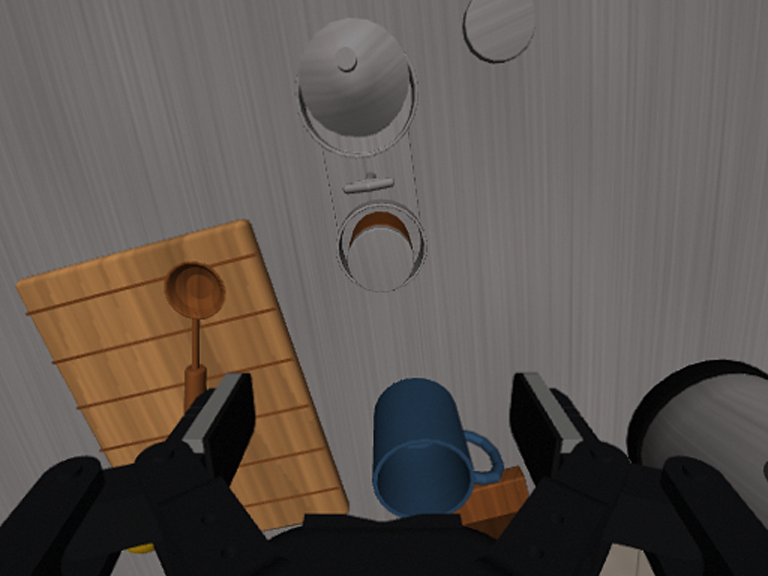

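View pics/s26x.png

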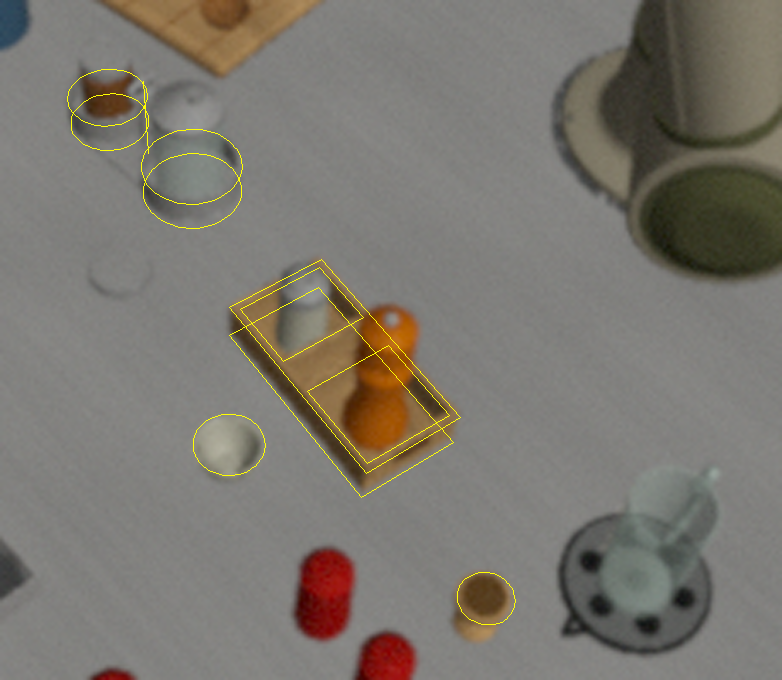

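View pics/d26x.png

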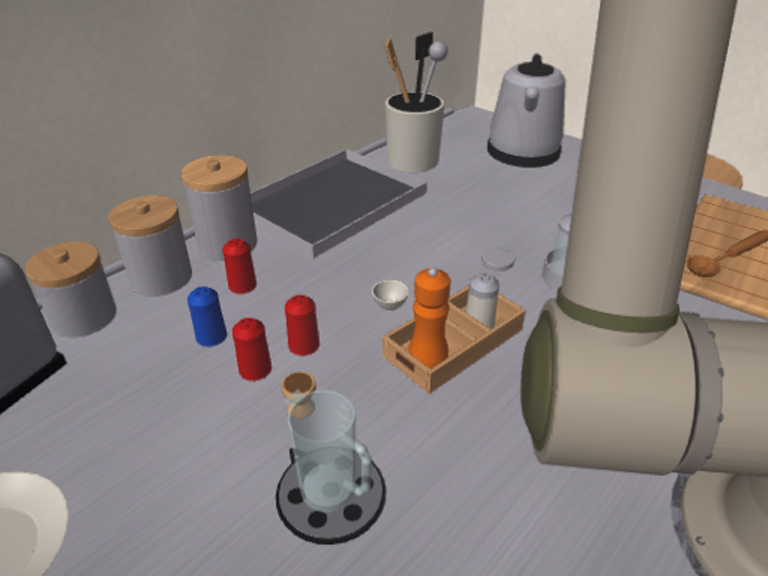

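Run:
```python
from ov import *
crop('d26',170,240,280,370,5.5,'j1');crop('s26',340,170,420,250,7,'j2')
```

```text
(no output)
```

View pics/j1.png

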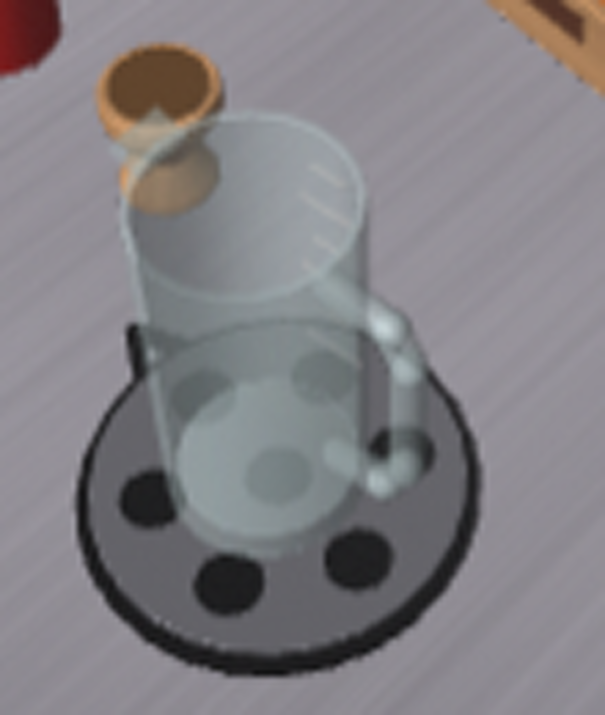

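View pics/j2.png

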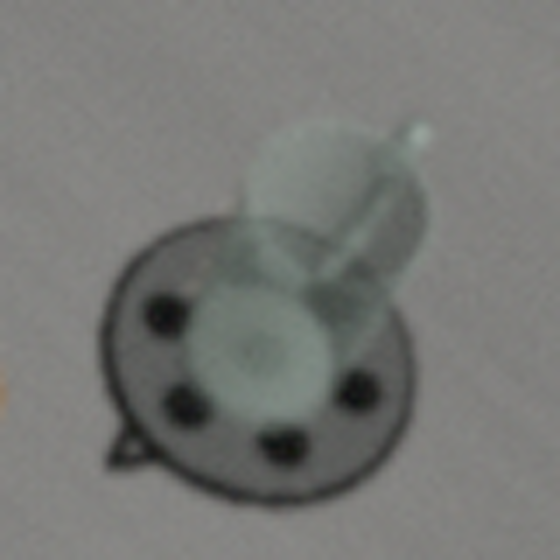

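The jug is within about 5 mm of the trivet's middle hole and the other items are all in place. Handing in.

Run:
```python
from rig import r
s=r.observe();print(s['time'],s['width'],s['contact_force']);print(r.hand_in())
```

```text
28.95 0.0852300245864383 [ 0.26258004  0.23416913 -0.60392108]
the job is handed in; nothing more can be done
None
```

All five items are in place and the job was handed in at 29 s; `hand_in()` gives no verdict. I moved the jug to the trivet first, then the mill and shaker into the caddy, then the pourer and honey jar into the cruet stand.

**Last checks**
- **Jug:** the last camera views show it upright, about 4–5 mm from the trivet's centre hole.
- **Mill and shaker:** both are upright in their own pockets. Their walls are clear of the pocket sides.
- **Pourer and honey jar:** both are upright in their own cups. The wrist force showed each one reaching the floor before release, about +5 N at the expected height.
- **Ramekin and egg cup:** both still lie on their starting outlines.
- **Robot:** the gripper is open and clear of everything.

**What went wrong or disagreed**
- **Fingertip position:** the fingertips are not 19 mm ahead of the reported TCP. Two cameras and the contact put them about 20 mm (shut) to 33 mm (open) behind it.
- **Effect on the grasps:** the jug was held only by its rim. My first try at the mill shut on top of its head and pressed with about 36 N at the end of that move. The mill stayed standing, and I regripped it lower and corrected the rest the same way.
- **Camera agreement:** the scene and wrist cameras differed by about 2–5 mm, and by up to about 9 mm in y for the cruet stand's narrow cup. For the close fits I used the wrist view.

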